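# Unload the forming mould and cap its vacuum ports

## Task

Lift every formed part out of the blue mould and slide it down into the tilted rail tube through its upper, open end, all of them orange nose first (downhill), so that they lie fully inside the tube behind its mouth. Only then close the two vacuum ports with the two red screw caps: set each level on its brass neck, turn it backward (anticlockwise from above) until you feel it drop into the thread, and then turn it clockwise until it is fully home. Leave the jar and the sanding block where they are.

Things in the scene. Friction and masses are not known exactly. Their poses are not given: they have to be found in the camera images.
- part0_center (a point): Formed part (may be absent), 80 g. White body 60 long (x), 40 wide (y), 22 mm high; its +x end is a lower orange nose step (19 long, 28 wide, 15 high). On top a pull rib, 14 thick (y), 36 long (x), centred, from 22 to 50 mm up. Point: centre line, mid-length, 25 mm above the underside; x to the nose, z up. Starts in a mould cavity, underside 14 mm below the mould's top face.
- part1_center (a point): Formed part (may be absent), 80 g. White body 60 long (x), 40 wide (y), 22 mm high; its +x end is a lower orange nose step (19 long, 28 wide, 15 high). On top a pull rib, 14 thick (y), 36 long (x), centred, from 22 to 50 mm up. Point: centre line, mid-length, 25 mm above the underside; x to the nose, z up. Starts in a mould cavity, underside 14 mm below the mould's top face.
- part2_center (a point): Formed part (may be absent), 80 g. White body 60 long (x), 40 wide (y), 22 mm high; its +x end is a lower orange nose step (19 long, 28 wide, 15 high). On top a pull rib, 14 thick (y), 36 long (x), centred, from 22 to 50 mm up. Point: centre line, mid-length, 25 mm above the underside; x to the nose, z up. Starts in a mould cavity, underside 14 mm below the mould's top face.
- part3_center (a point): Formed part (may be absent), 80 g. White body 60 long (x), 40 wide (y), 22 mm high; its +x end is a lower orange nose step (19 long, 28 wide, 15 high). On top a pull rib, 14 thick (y), 36 long (x), centred, from 22 to 50 mm up. Point: centre line, mid-length, 25 mm above the underside; x to the nose, z up. Starts in a mould cavity, underside 14 mm below the mould's top face.
- mould: Fixed blue mould 180 x 180 mm on a 200 x 200 plywood base, top face 48 mm up, with four open cavities 65 x 45 mm (long side x), 14 mm deep, centres 45 mm in x and 42 mm in y from the middle. Parts in the +x+y and -x-y cavities point to the mould's +x, the other two to -x. Origin: centre of its underside.
- rail_mouth (a point): Floor of the fixed rail, mid-width, at the tube's mouth (upper end). x points down the slope (22 degrees), y across, z square to the floor. Tube: x 0 to 195 mm, 46 wide and 26 high inside, rubber stop at the lower end, a 30 mm slot on top for the ribs. Before it, x -85 to 0, an open loading apron: same floor, 18 mm side walls flaring to 68 mm apart. A part is fully in with its centre 30 mm past the mouth.
- rail: The aluminium rail with its plywood stand; origin under its middle on the work surface, x level, towards the low end. The floor is slick: a part laid on the apron along the slope and let go slides down by itself until it meets the stop or the part before it. At most three parts come; all fit in the tube.
- port0_top (a point): Centre of a flat round flange (r 46 mm, 30 mm above the work surface) of the fixed vacuum manifold; z up along the thread axis. On it stands a brass neck 60 mm in diameter, 27.5 mm high, its last 7.5 mm tapered to 47 mm as a lead-in. Its right-hand four-start thread: four ramps out to r 36.5 mm, tops 14.5 mm above the flange, with gaps of 33 degrees between them, 90 degrees apart.
- port1_top (a point): Centre of a flat round flange (r 46 mm, 30 mm above the work surface) of the fixed vacuum manifold; z up along the thread axis. On it stands a brass neck 60 mm in diameter, 27.5 mm high, its last 7.5 mm tapered to 47 mm as a lead-in. Its right-hand four-start thread: four ramps out to r 36.5 mm, tops 14.5 mm above the flange, with gaps of 33 degrees between them, 90 degrees apart.
- manifold: Grey block 230 x 110 mm with two ports, 120 mm apart; origin: centre of its underside. The axes do not tell where the thread gaps are. Full-height stops at the clockwise ramp ends stand 8 mm above the ramp tops: the lugs reach the gaps only by turning anticlockwise (at most a quarter turn) and stop there; then 62 degrees clockwise draw the cap down to the end stop. Slick thread.
- cap0_center (a point): Red screw cap, open end down, 0.25 kg. Skirt 88 mm outside, 34 mm high; grip bar on top 76 long (x), 16 thick (y), 30 high, top at 64 mm. Point: on the axis, 32 mm above the lower rim, 2 mm below the bar's root; z up. Its height above a port's flange: 46.5 mm with the lugs on the ramp tops (54.5 on the stops), 38 dropped into the gaps, 34 fully home. Fits either port.
- cap1_center (a point): Red screw cap, open end down, 0.25 kg. Skirt 88 mm outside, 34 mm high; grip bar on top 76 long (x), 16 thick (y), 30 high, top at 64 mm. Point: on the axis, 32 mm above the lower rim, 2 mm below the bar's root; z up. Its height above a port's flange: 46.5 mm with the lugs on the ramp tops (54.5 on the stops), 38 dropped into the gaps, 34 fully home. Fits either port.
- cap0: The same cap, origin at the centre of its lower rim. Inside the rim four lugs, 4 mm thick, on its x and y axes, 63 mm between opposite ones, pass round the 60 mm neck. If the bar is turned by fingers standing loosely about it (some 5 mm wider than the bar), the cap drops and follows the thread by its own weight.
- cap1: The same cap, origin at the centre of its lower rim. Inside the rim four lugs, 4 mm thick, on its x and y axes, 63 mm between opposite ones, pass round the 60 mm neck. If the bar is turned by fingers standing loosely about it (some 5 mm wider than the bar), the cap drops and follows the thread by its own weight.
- filler_center (a point): Bystander: closed plastic jar, 60 mm in diameter, 100 mm high, standing; point at its middle, 50 mm up.
- sander_center (a point): Bystander: cork sanding block 100 x 60 x 33 mm lying flat; point at its middle.
There are look-alikes about, which are no part of the job. What is shaped like the cap1 but purple is not meant. What is shaped like the part that bears part1_center but pink is not meant.

How it is judged:
By the outcome, as a careful person would: the job done as asked, in the order asked, and still so for the second after the job is handed in, with the robot touching nothing.
Of part0, part1, part2, part3 only 2 to 3 are there at a start; the rules pass over those that are not, and their reading is None.
At some moment in a run one of cap0, cap1 may be knocked a few centimetres aside while the robot is not near it.
It also fails if it takes over 210 s, if anything falls off the work surface, if the arm or the gripper's body presses on something with over 40 N, if the wrist force passes 120 N, or if a joint passes its speed limit or range.

## Robot

A 7-joint arm with a two-finger parallel gripper is mounted at the origin on the work surface. World frame = base frame: x ahead of the robot, y to its left, z up, the work surface at z = 0. Lengths are in m, angles in rad, forces in N, time in s.
With the tool pointing down it reaches from about 0.425 to 0.875 m from the base axis. Payload 4.7 kg.
Tool frame: the origin (TCP) lies at the very end of the fingers, on their centre line; the grasp point (between the pads) lies 19 mm behind it; x points along the fingers, z is the direction in which the jaws open and shut, and the axes are right-handed (so a half turn about x gives the same grasp; the last joint's range is limited). The gripper opens to 87 mm and grips with 3 to 60 N. Pads are 19 mm wide; open, the fingers measure 117 mm over their backs; the gripper's body (75 mm by 190 mm) begins 51 mm behind the grasp point.
Start: joints at [1.236, 0.321, -0.07, 1.45, 0.023, 1.371, -0.057], TCP at [0.222, -0.611, 0.223] pointing down, gripper open.
Joint ranges: [-2.86, 2.86], [-0.3, 2.09], [-1.38, 1.24], [0.06, 2.45], [-1.56, 4.7], [0.09, 2.05], [-2.69, 2.69]. Speed limits (rad/s): [2.57, 2.57, 3.14, 3.14, 3.14, 3.14, 3.14].

## Interface

Orientations are given as a rotation vector (axis times angle).
In Python, from bench import telemetry, viewer, workorder gives the robot as it stands.
- The arm moves only by the shell command python3 -m creep 'ROWS' [FORCE]. ROWS is JSON, a list of rows, each an object of numbers: "fingers": the opening, from 0 (shut) to 1 (fully open); "x", "y", "z": the shift along the tool's x, y, z in units of 40 mm (1.0 is 40 mm); "twist": the turn about the tool's x in units of 5 degrees (1.0 is 5 degrees). In form: [{"fingers": .., "x": .., "y": .., "z": .., "twist": ..}, ...]. A call has 1 to 20 rows; each row is the pose to reach, as a shift and turn from the pose commanded when the call began, along the tool's axes at that moment; what a row does not reach only later rows make up. A row lasts 1/12 s, in which the tool goes at most 41.7 mm and 7.16 degrees, less where a joint would pass 70% of its speed; a pose out of reach is approached as far as the arm can. A call with a gripper value outside its range is refused whole. The fingers move at their own pace and stop on an object; FORCE is the grip in N (left out, the last holds). Time passes only in rows, so rows that repeat a pose let the fingers close. It gives the time, the measured TCP pose, the force and the opening at its end, in the units of the state.
- telemetry.get_state(): the state, without advancing time (a new reading comes with each control period).
- viewer.get_image(name): name is "scene" or "top"; returns a dict with "pixels" (420x560x3 uint8, red, green, blue), "z_map" (420x560 float32, m along the optical axis (not along the pixel's ray), 0 where there is no reading), "K" (3x3 intrinsics, pixels), "xyz" and "attitude" of the camera in the world. Camera axes: x right, y up, looking along -z (the intrinsics and any distortion apply to the point x, -y, -z); pixel columns grow to the right and rows downward; lengths in m; the calibration is good to about 2 mm. A picture is of the moment at which its call begins.
- workorder.close_job(): hands the job in, once; it reports no verdict.
The state is a dict: "time": time; "joint_positions": joint angles; "qd": joint speeds; "joint_torque": joint torques, N m; "position": TCP position; "tool_rot": TCP orientation; "ft_force": force on the tool from outside, world axes, zero at the start; "torque": the same for the moment, N m; "grip_width": opening from 0.0 (shut) to 1.0 (fully open).
Only numpy, scipy, OpenCV 4.12 (cv2) and the standard library are available. Lean on these libraries where they do the work, as an engineer would, in place of code of your own. Each camera call takes 0.05 s, during which the arm holds its last target.

## Working session

There is one attempt and no reset: what is moved stays moved. The work goes in short steps, Python scripts to look and compute and a shell command to move; the robot and the scene stay as the last step left them, time stands still between calls to the robot, and variables do not carry over. Pictures are saved under pics/ and viewed, and the job is handed in when it is done.

```bash
ls; mkdir -p pics; python3 - <<'E'
from bench import telemetry, viewer
import cv2,numpy as np
s=telemetry.get_state();print(s)
for n in("scene","top"):
    d=viewer.get_image(n);cv2.imwrite(f"pics/{n}0.png",d["pixels"][:,:,::-1]);print(n,d["K"],d["xyz"],d["attitude"],{k:v for k,v in d.items() if k not in("pixels","z_map","K","xyz","attitude")})
E
```

```text
pics
{'time': 0.0, 'joint_positions': array([ 1.23613047,  0.32178142, -0.07007804,  1.4517242 ,  0.02257275,
        1.37081073, -0.05688855]), 'qd': array([ 3.02605852e-04, -2.21833598e-05, -7.84375356e-04,  9.56986222e-04,
        2.74601768e-04, -9.95805028e-04, -1.42342582e-03]), 'joint_torque': array([-1.06649820e-04, -4.91288853e+01, -4.03957246e-01, -3.12527061e+01,
       -6.38999976e-02,  4.36241738e-02,  1.89007865e-04]), 'position': array([ 0.22188808, -0.61033506,  0.22146377]), 'tool_rot': array([ 0.94962734,  1.35593298, -0.94789641]), 'ft_force': array([-0.29449093, -0.04870932,  0.36913389]), 'torque': array([-0.01899654,  0.01211732, -0.02493168]), 'grip_width': 1.000962385101503}
scene [[482.74389795   0.         280.24145443]
 [  0.         482.74389795 207.8438187 ]
 [  0.           0.           1.        ]] [1.12204286 0.5928979  1.195575  ] [0.3114737  0.75543394 2.30552957] {}
top [[439.87218221   0.         280.48699805]
 [  0.         439.87218221 206.50303522]
 [  0.           0.           1.        ]] [0.25531828 0.00787312 1.34095464] [ 0.15799021 -0.17418596 -1.67663056] {}
```

View pics/scene0.png

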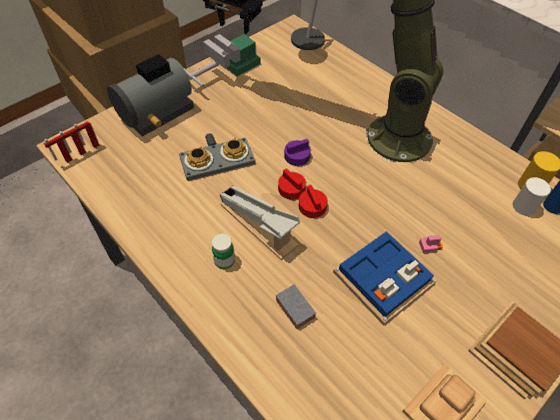

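View pics/top0.png

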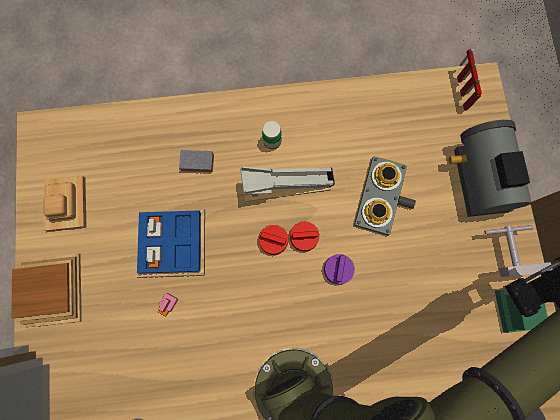

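```bash
cat > h.py <<'E'
from bench import telemetry, viewer
import cv2,numpy as np
from scipy.spatial.transform import Rotation as R
def get(n):
    d=viewer.get_image(n); d["R"]=R.from_rotvec(d["attitude"]).as_matrix(); return d
def ray(d,u,v):
    K=d["K"]; r=np.array([(u-K[0,2])/K[0,0],-(v-K[1,2])/K[1,1],-1.]); return d["R"]@r
def onplane(d,u,v,z):
    r=ray(d,u,v); t=(z-d["xyz"][2])/r[2]; return d["xyz"]+t*r
def dep(d,u,v):
    return d["xyz"]+d["z_map"][int(round(v)),int(round(u))]*ray(d,u,v)
def cloud(d):
    K=d["K"]; v,u=np.mgrid[:420,:560]; 
    c=np.stack([(u-K[0,2])/K[0,0],-(v-K[1,2])/K[1,1],-np.ones(u.shape)],-1)*d["z_map"][...,None]
    return c@d["R"].T+d["xyz"]
def proj(d,p):
    c=d["R"].T@(np.asarray(p)-d["xyz"]); K=d["K"]; return K[0,0]*c[0]/-c[2]+K[0,2], K[1,1]*-c[1]/-c[2]+K[1,2]
def crop(d,f,u0,v0,u1,v1,s):
    cv2.imwrite(f,cv2.resize(np.ascontiguousarray(d["pixels"][v0:v1,u0:u1,::-1]),None,fx=s,fy=s,interpolation=cv2.INTER_CUBIC))
E
python3 - <<'E'
from h import *
d=get("top"); 
crop(d,"pics/c1.png",120,190,220,320,4.5)
crop(d,"pics/c2.png",225,110,425,300,4)
P=cloud(d);
for u,v in [(30,150),(100,150),(320,350),(273,240),(305,236),(340,268),(272,130),(196,160),(155,225),(153,256),(190,240),(388,173),(378,210)]:print(u,v,P[v,u].round(4))
E
```

```text
30 150 [0.8089 0.7515 0.0069]
100 150 [ 0.7876  0.5334 -0.0031]
320 350 [ 0.0992 -0.0886 -0.0037]
273 240 [0.4265 0.0125 0.0677]
305 236 [ 0.4279 -0.0816  0.0662]
340 268 [ 0.3246 -0.1705  0.0643]
272 130 [ 0.7506 -0.0206  0.103 ]
196 160 [0.7072 0.2235 0.0321]
155 225 [0.5097 0.352  0.0664]
153 256 [0.4174 0.3583 0.0822]
190 240 [0.4566 0.2563 0.0492]
388 173 [ 0.5904 -0.3545  0.0626]
378 210 [ 0.481  -0.3063  0.0636]
```

View pics/c1.png

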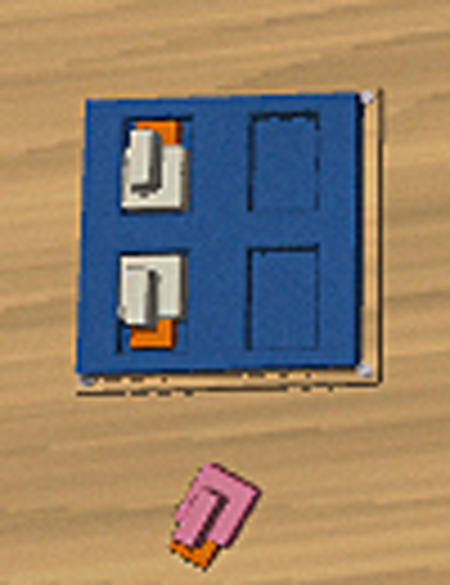

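View pics/c2.png

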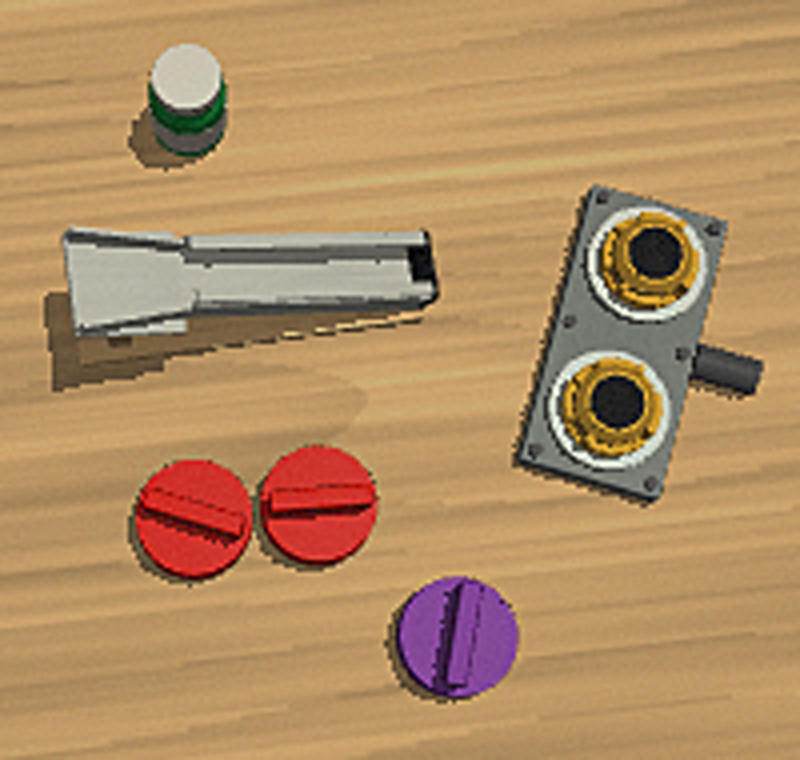

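```bash
cat > m.py <<'E'
from h import *
def comps(d,mask,minn=15):
    n,l,s,c=cv2.connectedComponentsWithStats(mask.astype(np.uint8)*255)
    return [(l==i) for i in range(1,n) if s[i,4]>=minn]
def rect(d,m,z):
    c=max(cv2.findContours(m.astype(np.uint8),cv2.RETR_EXTERNAL,cv2.CHAIN_APPROX_NONE)[0],key=len)[:,0]
    p=np.array([onplane(d,u,v,z)[:2] for u,v in c],np.float32)
    (cx,cy),(w,h),a=cv2.minAreaRect(p*1000)
    if w<h: w,h,a=h,w,a+90
    return (round(cx/1000,4),round(cy/1000,4)),(round(w,1),round(h,1)),round((a+90)%180-90,1)
E
python3 - <<'E'
from m import *
s=telemetry.get_state();print(R.from_rotvec(s["tool_rot"]).as_matrix().round(3))
for n in("top","scene"):
    d=get(n);P=cloud(d);h=cv2.cvtColor(d["pixels"],cv2.COLOR_RGB2HSV);H,S,V=h[...,0],h[...,1],h[...,2];z=P[...,2]
    print(n,"table z",np.median(z[(abs(P[...,0]-.55)<.25)&(abs(P[...,1])<.3)&(abs(z)<.01)]))
    mo=(abs(P[...,0]-.46)<.12)&(abs(P[...,1]-.31)<.12)
    for m in comps(d,mo&(z>.075)): print("rib",m.sum(),np.median(z[m]).round(4),rect(d,m,.084),np.argwhere(m).mean(0)[::-1].round(1))
    for m in comps(d,mo&(H>105)&(H<125)&(S>120)&(z>.04),300): print("mould",m.sum(),np.median(z[m]).round(4),rect(d,m,.048))
    for m in comps(d,(H>5)&(H<18)&(S>200)&mo): print("nose",rect(d,m,.049),m.sum())
    red=((H<5)|(H>174))&(S>150)&(P[...,0]<.6)&(P[...,1]>-.5)&(P[...,0]>.2)
    for m in comps(d,red&(z>.05)): print("bar",m.sum(),np.median(z[m]).round(4),rect(d,m,.064))
    for m in comps(d,red&(z>.025)&(z<.04)): print("captop",m.sum(),np.median(z[m]).round(4),rect(d,m,.034))
    re=(abs(P[...,0]-.53)<.2)&(abs(P[...,1]+.33)<.15)
    for m in comps(d,re&(S<40)&(V>150)&(z<.05)&(z>.02),60): print("flange",m.sum(),np.median(z[m]).round(4),rect(d,m,.030))
    for m in comps(d,re&(z>.05),60): print("neck",m.sum(),np.median(z[m]).round(4),np.percentile(z[m],90).round(4),rect(d,m,.0575))
E
```

```text
[[-0.001  0.94   0.342]
 [ 0.001  0.342 -0.94 ]
 [-1.    -0.    -0.001]]
top table z 0.0006645052543284846
rib 63 0.0854 ((0.5088, 0.3573), (33.3, 14.5), -2.9) [151.1 224.5]
rib 68 0.0844 ((0.4183, 0.3648), (34.6, 14.3), -2.9) [150.3 255.6]
mould 2374 0.0488 ((0.4612, 0.3204), (181.8, 180.2), 85.4)
nose ((0.5313, 0.3558), (24.6, 12.1), 83.5) 30
nose ((0.3985, 0.3672), (27.1, 15.6), -89.3) 50
bar 152 0.0638 ((0.4333, -0.0811), (74.5, 17.7), 87.7)
bar 151 0.0642 ((0.4336, 0.0121), (74.9, 17.5), 66.7)
captop 480 0.0348 ((0.4329, -0.0809), (84.5, 83.8), -6.5)
captop 496 0.0344 ((0.4343, 0.0123), (84.3, 83.9), -6.4)
flange 158 0.0305 ((0.5918, -0.358), (90.3, 86.6), 83.5)
flange 170 0.0304 ((0.4814, -0.3106), (91.1, 86.7), 83.5)
neck 291 0.0566 0.0606 ((0.5905, -0.3543), (58.2, 53.5), 83.5)
neck 310 0.0569 0.0617 ((0.4812, -0.3085), (59.0, 58.3), 7.6)
scene table z 0.0011573110123204167
rib 75 0.0831 ((0.4218, 0.3657), (37.3, 16.4), -5.1) [411.7 265.5]
rib 81 0.0836 ((0.5124, 0.3582), (39.3, 15.6), -3.5) [387.7 283.8]
mould 2483 0.0485 ((0.464, 0.32), (181.6, 180.3), -4.6)
nose ((0.5327, 0.3568), (28.1, 16.6), 86.3) 66
bar 139 0.0634 ((0.4378, -0.0792), (79.7, 24.6), 85.0)
bar 137 0.0637 ((0.4382, 0.0144), (80.8, 20.6), 65.8)
captop 712 0.0345 ((0.437, -0.0339), (182.9, 90.4), 88.9)
flange 87 0.0311 ((0.4877, -0.3045), (89.9, 68.0), -35.0)
flange 92 0.0311 ((0.5961, -0.3512), (90.7, 71.2), -28.5)
neck 212 0.0574 0.0615 ((0.4849, -0.3049), (63.5, 60.5), -87.3)
neck 222 0.0578 0.0615 ((0.5935, -0.3535), (65.7, 56.6), 87.4)
```

```bash
python3 - <<'E'
from m import *
d=get("top");P=cloud(d)
crop(d,"pics/r1.png",235,155,340,205,7)
d2=get("scene");crop(d2,"pics/r2.png",210,180,310,260,7)
h=cv2.cvtColor(d["pixels"],cv2.COLOR_RGB2HSV)
for v in range(168,192,3):
    print(v,[(u,tuple((P[v,u]*1000).round().astype(int))) for u in range(243,336,8)])
E
```

```text
168 [(243, (np.int64(636), np.int64(75), np.int64(125))), (251, (np.int64(633), np.int64(53), np.int64(125))), (259, (np.int64(634), np.int64(30), np.int64(115))), (267, (np.int64(640), np.int64(7), np.int64(85))), (275, (np.int64(662), np.int64(-18), np.int64(6))), (283, (np.int64(660), np.int64(-44), np.int64(2))), (291, (np.int64(631), np.int64(-64), np.int64(89))), (299, (np.int64(632), np.int64(-89), np.int64(76))), (307, (np.int64(630), np.int64(-112), np.int64(74))), (315, (np.int64(632), np.int64(-138), np.int64(60))), (323, (np.int64(631), np.int64(-163), np.int64(51))), (331, (np.int64(635), np.int64(-191), np.int64(30)))]
171 [(243, (np.int64(630), np.int64(77), np.int64(115))), (251, (np.int64(630), np.int64(54), np.int64(105))), (259, (np.int64(628), np.int64(31), np.int64(103))), (267, (np.int64(628), np.int64(8), np.int64(94))), (275, (np.int64(621), np.int64(-15), np.int64(110))), (283, (np.int64(621), np.int64(-39), np.int64(102))), (291, (np.int64(622), np.int64(-63), np.int64(88))), (299, (np.int64(622), np.int64(-87), np.int64(80))), (307, (np.int64(621), np.int64
[... 3347 characters left out ...]
0))), (331, (np.int64(582), np.int64(-185), np.int64(14)))]
189 [(243, (np.int64(576), np.int64(82), np.int64(117))), (251, (np.int64(574), np.int64(59), np.int64(115))), (259, (np.int64(570), np.int64(36), np.int64(121))), (267, (np.int64(574), np.int64(14), np.int64(96))), (275, (np.int64(593), np.int64(-11), np.int64(10))), (283, (np.int64(589), np.int64(-36), np.int64(15))), (291, (np.int64(586), np.int64(-60), np.int64(12))), (299, (np.int64(585), np.int64(-85), np.int64(8))), (307, (np.int64(582), np.int64(-110), np.int64(9))), (315, (np.int64(578), np.int64(-135), np.int64(13))), (323, (np.int64(576), np.int64(-160), np.int64(9))), (331, (np.int64(577), np.int64(-187), np.int64(-7)))]
```

View pics/r1.png

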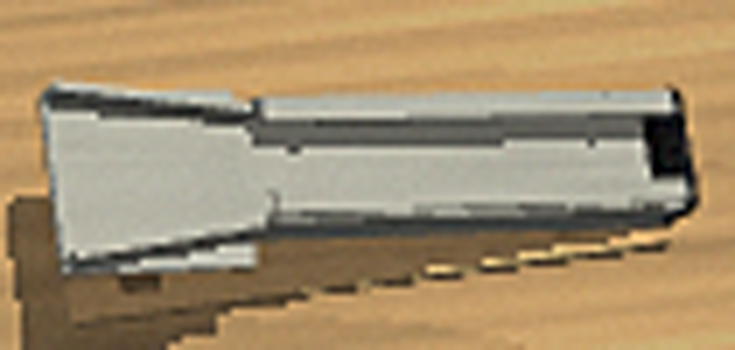

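View pics/r2.png

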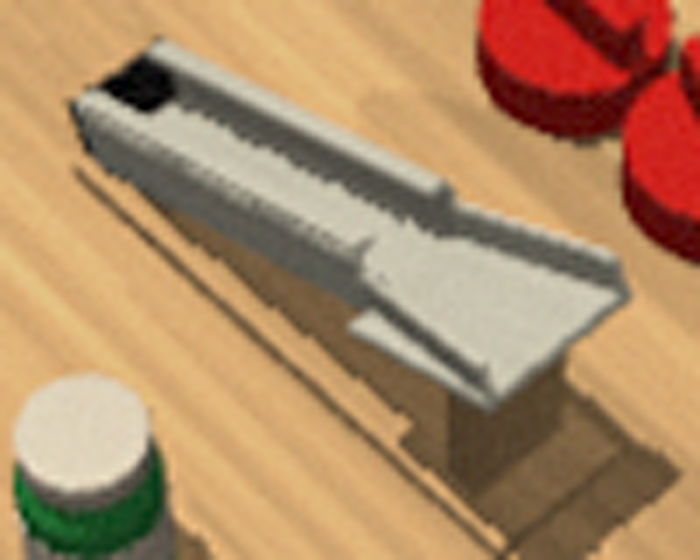

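```bash
python3 - <<'E'
from m import *
for n in("top","scene"):
    ms=[]
    for k in range(4):
        d=get(n);ms.append(cloud(d))
    P=np.median(ms,0)
    h=cv2.cvtColor(d["pixels"],cv2.COLOR_RGB2HSV)
    reg=(P[...,0]>.54)&(P[...,0]<.68)&(P[...,1]>-.22)&(P[...,1]<.11)&(P[...,2]>.008)&(h[...,1]<60)
    q=P[reg]; 
    # ransac floor plane
    rng=np.random.default_rng(0);best=0
    for i in range(2000):
        a=q[rng.choice(len(q),3,False)];nn=np.cross(a[1]-a[0],a[2]-a[0]);l=np.linalg.norm(nn)
        if l<1e-6: continue
        nn/=l; nn*=np.sign(nn[2]); 
        if nn[2]<.85: continue
        c=(abs((q-a[0])@nn)<.004).sum()
        if c>best: best,b=c,(nn,a[0])
    nn,p0=b
    for _ in range(5):
        w=q[abs((q-p0)@nn)<.005];p0=w.mean(0);nn=np.linalg.svd(w-p0)[2][2];nn*=np.sign(nn[2])
    dn=np.array([nn[0],nn[1],0]);print(n,best,len(q),"tilt",np.degrees(np.arccos(nn[2])),"downhill yaw",np.degrees(np.arctan2(nn[1],nn[0])),p0)
    hh=(P-p0)@nn
    roof=reg&(hh>.023)&(hh<.036)
    for m in comps(d,roof,20):
        print("lip",m.sum(),np.median(hh[m]).round(4))
        # project to plane hh=med by rays
        c=max(cv2.findContours(m.astype(np.uint8),cv2.RETR_EXTERNAL,cv2.CHAIN_APPROX_NONE)[0],key=len)[:,0]
        hm=.028
        X=[]
        for u,v in c:
            r=ray(d,u,v);t=((p0+hm*nn-d["xyz"])@nn)/(r@nn);X.append(d["xyz"]+t*r-hm*nn)
        X=np.array(X);vx,vy,x0,y0=cv2.fitLine(X[:,:2].astype(np.float32),cv2.DIST_L2,0,.01,.01).ravel()
        print(" line yaw",np.degrees(np.arctan2(vy,vx)),"mean",X.mean(0).round(4),"ends y",X[:,1].min().round(4),X[:,1].max().round(4), X[X[:,1].argmax()].round(4))
        e=(X[:,:2]-X[:,:2].mean(0))@np.array([-vy,vx]);print(" width",e.min(),e.max())
E
```

```text
top 1179 1949 tilt 22.045926615504396 downhill yaw -87.23392782723272 [ 0.60554919 -0.01987926  0.07654448]
lip 224 0.0298
 line yaw -88.51847 mean [ 0.6253 -0.0857  0.0495] ends y -0.1785 0.0041 [0.6179 0.0041 0.086 ]
 width -0.008599419500283994 0.005967546918825946
lip 267 0.029
 line yaw -87.934586 mean [ 0.5842 -0.0887  0.0491] ends y -0.1793 0.0029 [0.5754 0.0029 0.0864]
 width -0.007452578340353466 0.012284321106216689
scene 859 1677 tilt 21.796270346839602 downhill yaw -86.09543366386254 [ 0.60032058 -0.01231923  0.08123606]
lip 139 0.0289
 line yaw -88.18589 mean [ 0.5852 -0.0882  0.0514] ends y -0.1805 0.0021 [0.5837 0.0021 0.0874]
 width -0.005723089221059088 0.007564081431664823
lip 221 0.0292
 line yaw -88.4434 mean [ 0.6255 -0.0833  0.0522] ends y -0.1799 0.0058 [0.6313 0.0058 0.0876]
 width -0.008154663971160327 0.008390974633529967
```

```bash
cat > go.py <<'E'
import sys
from h import *
def go(x,y,z,jaw=None):
    s=telemetry.get_state();M=R.from_rotvec(s["tool_rot"]).as_matrix()
    dl=M.T@(np.array([x,y,z])-s["position"])/.04
    cy=np.degrees(np.arctan2(M[1,2],M[0,2]))
    tw=None if jaw is None else round(-(((jaw-cy)+180)%360-180)/5,2)
    az=np.degrees(np.arctan2(s["position"][1],s["position"][0]))
    print("x,y,z",dl.round(3),"twist",tw,"| pos",s["position"].round(4),"jaw",round(cy,1),"rel",round(cy-az,1),"j7",round(float(np.degrees(s["joint_positions"][6])),1),"t",round(s["time"],2),"F",s["ft_force"].round(1),"g",round(s["grip_width"],3))
if __name__=="__main__":
    a=[float(v) for v in sys.argv[1:]]; go(*a)
E
python3 go.py 0.53 -0.25 0.22 ; python3 go.py .51 .358 .22 85.5
```

```text
x,y,z [ 0.064 10.317 -5.848] twist None | pos [ 0.2221 -0.6109  0.2226] jaw -70.0 rel 0.0 j7 -3.3 t 0.75 F [-0.4 -0.2 -0.3] g 1.002
x,y,z [  0.061  15.043 -20.304] twist -31.1 | pos [ 0.2221 -0.6109  0.2226] jaw -70.0 rel 0.0 j7 -3.3 t 0.75 F [-0.4 -0.2 -0.3] g 1.002
```

```bash
python3 -m creep '[{"fingers":0.5,"x":0,"y":10.3,"z":-5.85,"twist":-8},{"fingers":0.5,"x":0,"y":10.3,"z":-5.85,"twist":-8},{"fingers":0.5,"x":0,"y":10.3,"z":-5.85,"twist":-8},{"fingers":0.5,"x":0,"y":10.3,"z":-5.85,"twist":-8},{"fingers":0.5,"x":0,"y":10.3,"z":-5.85,"twist":-12},{"fingers":0.5,"x":0,"y":10.3,"z":-5.85,"twist":-15},{"fingers":0.5,"x":0,"y":10.3,"z":-5.85,"twist":-15},{"fingers":0.5,"x":0,"y":10.3,"z":-5.85,"twist":-18},{"fingers":0.5,"x":0,"y":10.3,"z":-5.85,"twist":-18},{"fingers":0.5,"x":0,"y":10.3,"z":-5.85,"twist":-18},{"fingers":0.5,"x":0,"y":10.3,"z":-5.85,"twist":-18},{"fingers":0.5,"x":0,"y":10.3,"z":-5.85,"twist":-18},{"fingers":0.5,"x":0,"y":10.3,"z":-5.85,"twist":-18}]' 20; python3 go.py .51 .358 .14 85.5
```

```text
time: 1.83
position: [0.533, -0.2437, 0.223]
tool_rot: [-0.284, 1.549, 0.287]
ft_force: [-0.9, 0.1, -0.0]
grip_width: 0.496
x,y,z [ 2.111 14.257  4.814] twist -12.93 | pos [ 0.533  -0.2437  0.223 ] jaw 20.9 rel 45.4 j7 38.0 t 1.83 F [-0.9  0.1 -0. ] g 0.496
```

```bash
python3 -m creep '[{"fingers":0.5,"x":0,"y":14.26,"z":4.8,"twist":-12.9},{"fingers":0.5,"x":0,"y":14.26,"z":4.8,"twist":-12.9},{"fingers":0.5,"x":0,"y":14.26,"z":4.8,"twist":-12.9},{"fingers":0.5,"x":0,"y":14.26,"z":4.8,"twist":-12.9},{"fingers":0.5,"x":0,"y":14.26,"z":4.8,"twist":-12.9},{"fingers":0.5,"x":0,"y":14.26,"z":4.8,"twist":-12.9},{"fingers":0.5,"x":0,"y":14.26,"z":4.8,"twist":-12.9},{"fingers":0.5,"x":0,"y":14.26,"z":4.8,"twist":-12.9},{"fingers":0.5,"x":0,"y":14.26,"z":4.8,"twist":-12.9},{"fingers":0.5,"x":0,"y":14.26,"z":4.8,"twist":-12.9},{"fingers":0.5,"x":0,"y":14.26,"z":4.8,"twist":-12.9},{"fingers":0.5,"x":0,"y":14.26,"z":4.8,"twist":-12.9},{"fingers":0.5,"x":0,"y":14.26,"z":4.8,"twist":-12.9},{"fingers":0.5,"x":0,"y":14.26,"z":4.8,"twist":-12.9},{"fingers":0.5,"x":2.1,"y":14.26,"z":4.8,"twist":-12.9},{"fingers":0.5,"x":2.1,"y":14.26,"z":4.8,"twist":-12.9},{"fingers":0.5,"x":2.1,"y":14.26,"z":4.8,"twist":-12.9},{"fingers":0.5,"x":2.1,"y":14.26,"z":4.8,"twist":-12.9},{"fingers":0.5,"x":2.1,"y":14.26,"z":4.8,"twist":-12.9},{"fingers":0.5,"x":2.1,"y":14.26,"z":4.8,"twist":-12.9}]' 20; python3 go.py .5105 .358 .061 85.5
python3 - <<'E'
from h import *
d=get("top");crop(d,"pics/a1.png",120,190,320,320,3.5)
d=get("scene");crop(d,"pics/a2.png",320,200,460,330,4.5)
E
```

```text
time: 3.5
position: [0.5166, 0.3514, 0.1412]
tool_rot: [-1.137, 1.25, 1.135]
ft_force: [-0.9, -0.7, -0.7]
grip_width: 0.499
x,y,z [2.005 0.174 0.146] twist -0.22 | pos [0.5166 0.3514 0.1412] jaw 84.4 rel 50.2 j7 32.2 t 3.5 F [-0.9 -0.7 -0.7] g 0.499
```

View pics/a2.png

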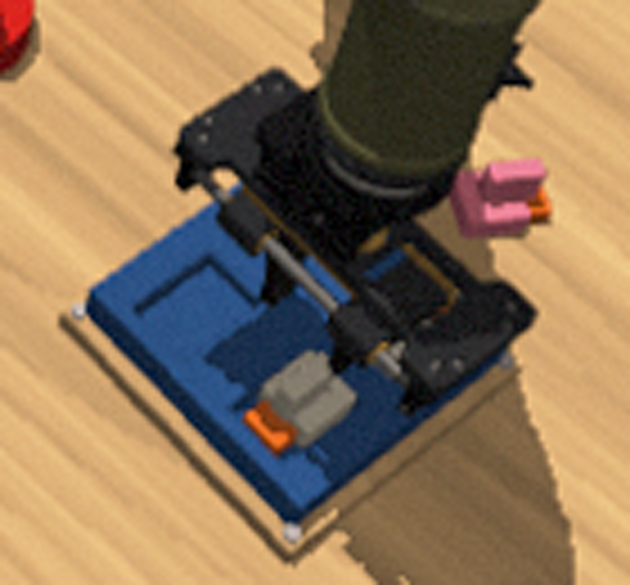

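```bash
python3 go.py .5105 .358 .061 85.5
```

```text
x,y,z [2.003 0.173 0.146] twist -0.22 | pos [0.5165 0.3514 0.1411] jaw 84.4 rel 50.2 j7 32.2 t 3.6 F [ 1.  -0.2  0.7] g 0.5
```

```bash
python3 -m creep '[{"fingers":0.4,"x":0,"y":0.17,"z":0.15,"twist":-0.22},{"fingers":0.4,"x":1.0,"y":0.17,"z":0.15,"twist":-0.22},{"fingers":0.4,"x":2.0,"y":0.17,"z":0.15,"twist":-0.22},{"fingers":0.4,"x":2.0,"y":0.17,"z":0.15,"twist":-0.22},{"fingers":0.4,"x":2.0,"y":0.17,"z":0.15,"twist":-0.22}]' 20; python3 go.py .5105 .358 .061 85.5
```

```text
time: 4.02
position: [0.5087, 0.3584, 0.0588]
tool_rot: [-1.153, 1.244, 1.153]
ft_force: [-0.5, -0.5, 0.9]
grip_width: 0.401
x,y,z [-0.056 -0.045 -0.006] twist 0.02 | pos [0.5087 0.3584 0.0588] jaw 85.6 rel 50.4 j7 29.6 t 4.02 F [-0.5 -0.5  0.9] g 0.401
```

Raise 2 mm, then close.

```bash
python3 -m creep '[{"fingers":0.4,"x":-0.06,"y":-0.04,"z":0,"twist":0},{"fingers":0.1,"x":-0.06,"y":-0.04,"z":0,"twist":0},{"fingers":0.1,"x":-0.06,"y":-0.04,"z":0,"twist":0},{"fingers":0.1,"x":-0.06,"y":-0.04,"z":0,"twist":0},{"fingers":0.1,"x":-0.06,"y":-0.04,"z":0,"twist":0},{"fingers":0.1,"x":-0.06,"y":-0.04,"z":0,"twist":0}]' 15; python3 go.py .5105 .358 .2 
```

```text
time: 4.52
position: [0.5102, 0.3579, 0.0611]
tool_rot: [-1.153, 1.245, 1.152]
ft_force: [-0.1, 0.3, 0.1]
grip_width: 0.161
x,y,z [-3.473e+00 -7.000e-03  2.000e-03] twist None | pos [0.5102 0.3579 0.0611] jaw 85.6 rel 50.5 j7 29.8 t 4.52 F [-0.1  0.3  0.1] g 0.161
```

```bash
python3 -m creep '[{"fingers":0.1,"x":-0.5,"y":0,"z":0,"twist":0},{"fingers":0.1,"x":-1,"y":0,"z":0,"twist":0},{"fingers":0.1,"x":-2,"y":0,"z":0,"twist":0},{"fingers":0.1,"x":-3,"y":0,"z":0,"twist":0},{"fingers":0.1,"x":-3.5,"y":0,"z":0,"twist":0},{"fingers":0.1,"x":-3.5,"y":0,"z":0,"twist":0}]'; python3 go.py .6013 .0425 .2 1.9
python3 - <<'E'
from h import *
d=get("scene");crop(d,"pics/a3.png",290,150,460,330,3.3)
E
```

```text
time: 5.02
position: [0.512, 0.3604, 0.2067]
tool_rot: [-1.152, 1.235, 1.15]
ft_force: [0.5, -0.2, -1.0]
grip_width: 0.161
x,y,z [ 0.146 -2.835 -7.754] twist 16.74 | pos [0.512  0.3604 0.2067] jaw 85.6 rel 50.4 j7 34.1 t 5.02 F [ 0.5 -0.2 -1. ] g 0.161
```

View pics/a3.png

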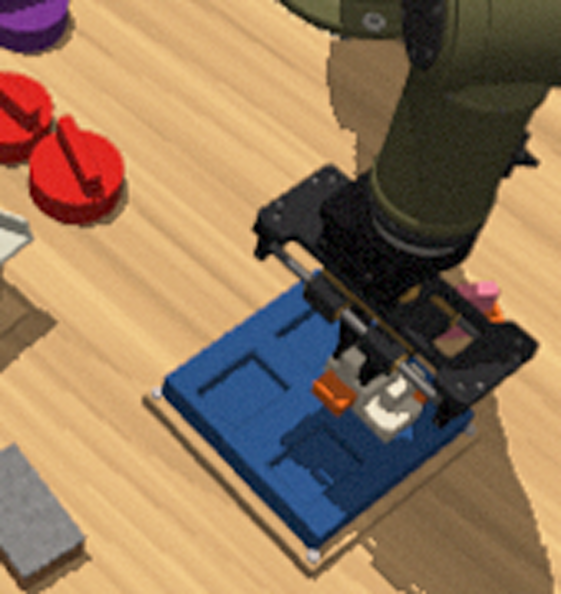

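```bash
python3 -m creep '[{"fingers":0.1,"x":0,"y":-0.5,"z":-1.3,"twist":2.8},{"fingers":0.1,"x":0,"y":-0.8,"z":-2.2,"twist":4.8},{"fingers":0.1,"x":0,"y":-1.15,"z":-3.1,"twist":6.8},{"fingers":0.1,"x":0,"y":-1.47,"z":-4.0,"twist":8.7},{"fingers":0.1,"x":0,"y":-1.8,"z":-5.0,"twist":10.6},{"fingers":0.1,"x":0,"y":-2.2,"z":-6.0,"twist":13},{"fingers":0.1,"x":0,"y":-2.6,"z":-7,"twist":15},{"fingers":0.1,"x":0,"y":-2.83,"z":-7.75,"twist":16.75},{"fingers":0.1,"x":0,"y":-2.83,"z":-7.75,"twist":16.75},{"fingers":0.1,"x":0,"y":-2.83,"z":-7.75,"twist":16.75},{"fingers":0.1,"x":0,"y":-2.83,"z":-7.75,"twist":16.75},{"fingers":0.1,"x":0,"y":-2.83,"z":-7.75,"twist":16.75},{"fingers":0.1,"x":0,"y":-2.83,"z":-7.75,"twist":16.75}]'; python3 go.py .6013 .0425 .145 1.9
python3 - <<'E'
from h import *
d=get("scene");crop(d,"pics/a4.png",200,100,370,280,3.3)
d=get("top");crop(d,"pics/a5.png",220,130,340,230,5)
E
```

```text
time: 6.15
position: [0.5981, 0.0398, 0.1988]
tool_rot: [-0.024, 1.574, 0.023]
ft_force: [0.7, 0.6, -0.1]
grip_width: 0.162
x,y,z [1.345 0.065 0.086] twist -0.04 | pos [0.5981 0.0398 0.1988] jaw 1.7 rel -2.1 j7 -11.8 t 6.15 F [ 0.7  0.6 -0.1] g 0.162
```

View pics/a4.png

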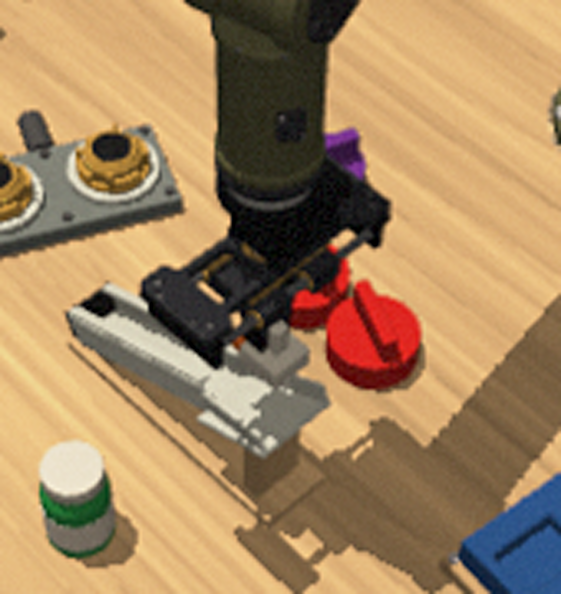

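View pics/a5.png

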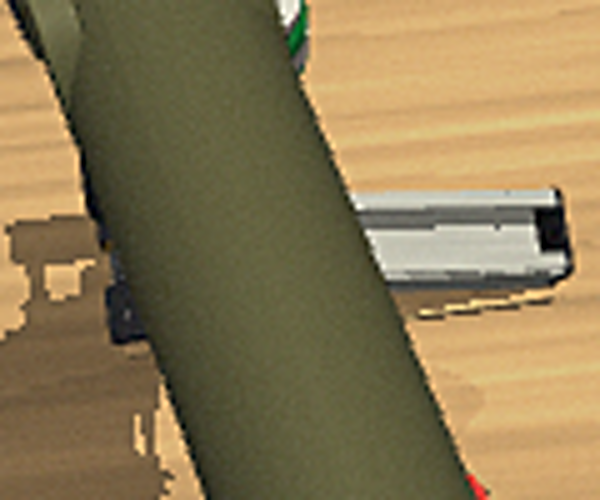

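```bash
python3 -m creep '[{"fingers":0.1,"x":0.5,"y":0.06,"z":0.08,"twist":0},{"fingers":0.1,"x":1.0,"y":0.06,"z":0.08,"twist":0},{"fingers":0.1,"x":1.3,"y":0.06,"z":0.08,"twist":0},{"fingers":0.1,"x":1.3,"y":0.06,"z":0.08,"twist":0},{"fingers":0.1,"x":1.3,"y":0.06,"z":0.08,"twist":0}]' 15; python3 go.py .6013 .0425 .141 1.9
```

```text
time: 6.67
position: [0.6017, 0.0426, 0.1481]
tool_rot: [-0.026, 1.573, 0.026]
ft_force: [-0.2, 0.4, -0.8]
grip_width: 0.163
x,y,z [ 0.178 -0.001 -0.01 ] twist -0.0 | pos [0.6017 0.0426 0.1481] jaw 1.9 rel -2.2 j7 -13.0 t 6.67 F [-0.2  0.4 -0.8] g 0.163
```

Lower with light grip, diagonal (down and downhill) so the part pivots onto the floor.

```bash
python3 -m creep '[{"fingers":0.1,"x":0.1,"y":0,"z":0,"twist":0},{"fingers":0.1,"x":0.2,"y":0,"z":0,"twist":0},{"fingers":0.1,"x":0.2,"y":0,"z":0,"twist":0}]' 3; python3 -m creep '[{"fingers":0.1,"x":0.1,"y":-0.1,"z":0,"twist":0},{"fingers":0.1,"x":0.2,"y":-0.2,"z":0,"twist":0},{"fingers":0.1,"x":0.2,"y":-0.2,"z":0,"twist":0}]';python3 - <<'E'
from h import *
d=get("scene");crop(d,"pics/a6.png",230,150,330,260,5)
E
```

```text
time: 6.92
position: [0.6026, 0.0425, 0.1411]
tool_rot: [-0.026, 1.57, 0.025]
ft_force: [-0.1, -0.0, -0.9]
grip_width: 0.162
time: 7.17
position: [0.6025, 0.0329, 0.1323]
tool_rot: [-0.025, 1.571, 0.023]
ft_force: [0.0, -0.7, 0.6]
grip_width: 0.16
```

View pics/a6.png

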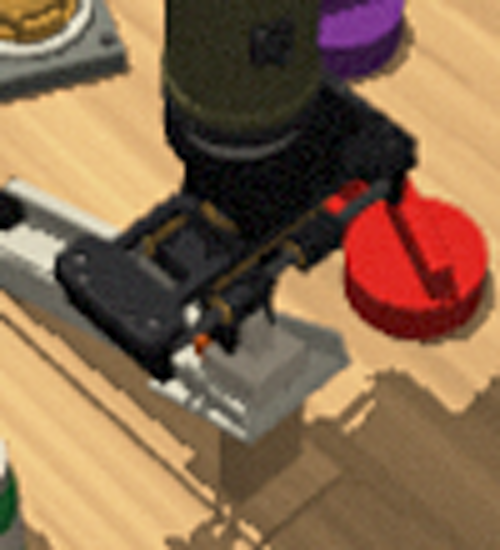

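```bash
python3 -m creep '[{"fingers":0.1,"x":0.1,"y":-0.1,"z":0,"twist":0},{"fingers":0.1,"x":0.15,"y":-0.13,"z":0,"twist":0},{"fingers":0.1,"x":0.15,"y":-0.13,"z":0,"twist":0}]';  python3 -m creep '[{"fingers":0.28,"x":0,"y":0,"z":0,"twist":0},{"fingers":0.28,"x":0,"y":0,"z":0,"twist":0},{"fingers":0.28,"x":0,"y":0,"z":0,"twist":0},{"fingers":0.28,"x":0,"y":0,"z":0,"twist":0},{"fingers":0.28,"x":0,"y":0,"z":0,"twist":0}]';python3 - <<'E'
from h import *
d=get("scene");crop(d,"pics/a7.png",200,150,330,260,5)
E
```

```text
time: 7.47
position: [0.6026, 0.0287, 0.1263]
tool_rot: [-0.025, 1.571, 0.024]
ft_force: [0.8, 0.1, -0.9]
grip_width: 0.163
time: 7.88
position: [0.6028, 0.0297, 0.127]
tool_rot: [-0.025, 1.57, 0.025]
ft_force: [-0.5, 0.2, -0.4]
grip_width: 0.276
```

View pics/a7.png

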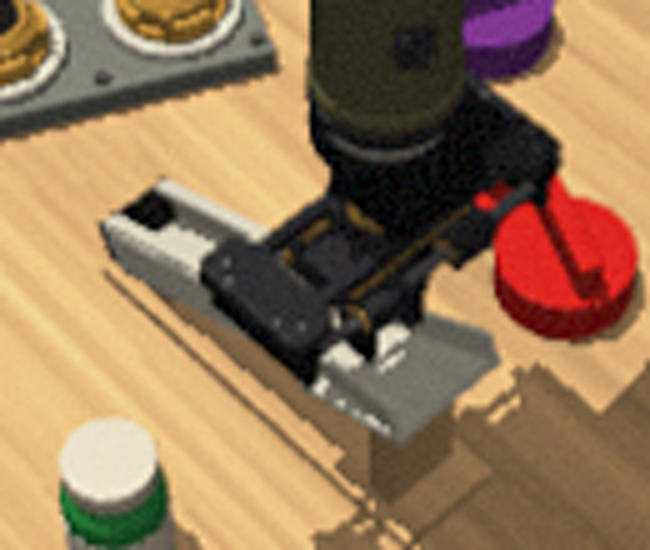

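```bash
python3 -m creep '[{"fingers":0.28,"x":0,"y":0,"z":0,"twist":0},{"fingers":0.28,"x":0,"y":0,"z":0,"twist":0},{"fingers":0.28,"x":0,"y":0,"z":0,"twist":0},{"fingers":0.28,"x":-1,"y":0,"z":0,"twist":0},{"fingers":0.28,"x":-2,"y":0,"z":0,"twist":0},{"fingers":0.28,"x":-2.3,"y":0,"z":0,"twist":0},{"fingers":0.28,"x":-2.3,"y":0,"z":0,"twist":0}]'; python3 go.py .6 .2 .22;python3 go.py .42 .3652 .14 -94.5; python3 - <<'E'
from h import *
d=get("scene");crop(d,"pics/a8.png",200,120,340,260,4)
E
```

```text
time: 8.52
position: [0.6054, 0.0302, 0.2239]
tool_rot: [-0.025, 1.562, 0.025]
ft_force: [0.3, 0.5, 0.7]
grip_width: 0.282
x,y,z [ 9.600e-02  4.248e+00 -1.000e-03] twist None | pos [0.6054 0.0302 0.2239] jaw 1.8 rel -1.0 j7 -10.4 t 8.52 F [0.3 0.5 0.7] g 0.282
x,y,z [ 2.057  8.521 -4.383] twist 19.27 | pos [0.6054 0.0302 0.2239] jaw 1.8 rel -1.0 j7 -10.4 t 8.52 F [0.3 0.5 0.7] g 0.282
```

View pics/a8.png

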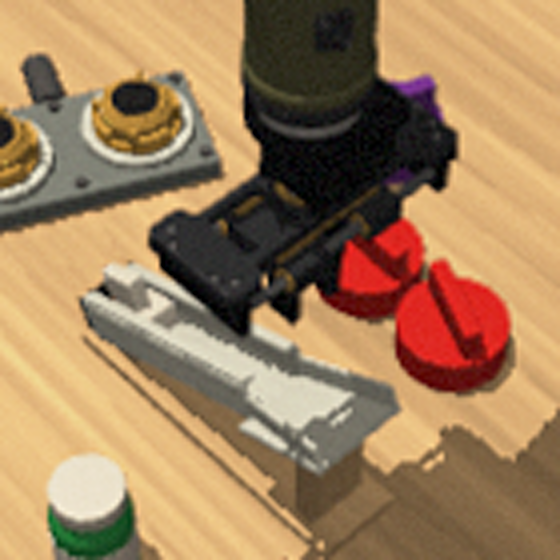

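```bash
python3 -m creep '[{"fingers":0.4,"x":0,"y":8.5,"z":-4.4,"twist":19.3},{"fingers":0.4,"x":0,"y":8.5,"z":-4.4,"twist":19.3},{"fingers":0.4,"x":0,"y":8.5,"z":-4.4,"twist":19.3},{"fingers":0.4,"x":0,"y":8.5,"z":-4.4,"twist":19.3},{"fingers":0.4,"x":0,"y":8.5,"z":-4.4,"twist":19.3},{"fingers":0.4,"x":0,"y":8.5,"z":-4.4,"twist":19.3},{"fingers":0.4,"x":0,"y":8.5,"z":-4.4,"twist":19.3},{"fingers":0.4,"x":0,"y":8.5,"z":-4.4,"twist":19.3},{"fingers":0.4,"x":0,"y":8.5,"z":-4.4,"twist":19.3},{"fingers":0.4,"x":0,"y":8.5,"z":-4.4,"twist":19.3},{"fingers":0.4,"x":0,"y":8.5,"z":-4.4,"twist":19.3},{"fingers":0.4,"x":0,"y":8.5,"z":-4.4,"twist":19.3},{"fingers":0.4,"x":1,"y":8.5,"z":-4.4,"twist":19.3},{"fingers":0.4,"x":2,"y":8.5,"z":-4.4,"twist":19.3},{"fingers":0.4,"x":2,"y":8.5,"z":-4.4,"twist":19.3},{"fingers":0.4,"x":2,"y":8.5,"z":-4.4,"twist":19.3}]' 15; python3 go.py .42 .3652 .061 -94.5; python3 -c "
from h import *
print(telemetry.get_state()['joint_positions'].round(2))"
```

```text
time: 9.9
position: [0.414, 0.362, 0.1362]
tool_rot: [1.261, 1.172, -1.273]
ft_force: [0.3, 0.8, 0.7]
grip_width: 0.401
x,y,z [ 1.88   0.153 -0.101] twist 0.01 | pos [0.414  0.362  0.1362] jaw -94.5 rel -135.6 j7 -145.7 t 9.9 F [0.3 0.8 0.7] g 0.401
[-0.15  0.24 -0.69  1.79  0.16  1.18 -2.54]
```

```bash
python3 -m creep '[{"fingers":0.4,"x":0,"y":0.15,"z":-0.1,"twist":0},{"fingers":0.4,"x":1.0,"y":0.15,"z":-0.1,"twist":0},{"fingers":0.4,"x":1.8,"y":0.15,"z":-0.1,"twist":0},{"fingers":0.4,"x":1.8,"y":0.15,"z":-0.1,"twist":0},{"fingers":0.4,"x":1.8,"y":0.15,"z":-0.1,"twist":0}]' 15; python3 go.py .42 .3652 .061 -94.5
```

```text
time: 10.32
position: [0.4228, 0.3676, 0.0678]
tool_rot: [1.268, 1.171, -1.268]
ft_force: [0.4, 0.6, 0.8]
grip_width: 0.4
x,y,z [ 0.17  -0.065  0.065] twist -0.02 | pos [0.4228 0.3676 0.0678] jaw -94.6 rel -135.6 j7 -148.7 t 10.32 F [0.4 0.6 0.8] g 0.4
```

```bash
python3 -m creep '[{"fingers":0.4,"x":0.17,"y":-0.06,"z":0.06,"twist":0},{"fingers":0.4,"x":0.17,"y":-0.06,"z":0.06,"twist":0},{"fingers":0.1,"x":0.17,"y":-0.06,"z":0.06,"twist":0},{"fingers":0.1,"x":0.17,"y":-0.06,"z":0.06,"twist":0},{"fingers":0.1,"x":0.17,"y":-0.06,"z":0.06,"twist":0},{"fingers":0.1,"x":0.17,"y":-0.06,"z":0.06,"twist":0},{"fingers":0.1,"x":0.17,"y":-0.06,"z":0.06,"twist":0}]' 15; python3 go.py .42 .3652 .061 -94.5
```

```text
time: 10.9
position: [0.42, 0.3652, 0.0606]
tool_rot: [1.269, 1.169, -1.268]
ft_force: [-0.6, 0.4, 2.0]
grip_width: 0.16
x,y,z [-0.009  0.    -0.   ] twist -0.03 | pos [0.42   0.3652 0.0606] jaw -94.7 rel -135.7 j7 -148.9 t 10.9 F [-0.6  0.4  2. ] g 0.16
```

```bash
python3 -m creep '[{"fingers":0.1,"x":-0.5,"y":0,"z":0,"twist":0},{"fingers":0.1,"x":-1,"y":0,"z":0,"twist":0},{"fingers":0.1,"x":-2,"y":0,"z":0,"twist":0},{"fingers":0.1,"x":-3,"y":0,"z":0,"twist":0},{"fingers":0.1,"x":-3.5,"y":0,"z":0,"twist":0},{"fingers":0.1,"x":-3.5,"y":0,"z":0,"twist":0}]'; python3 go.py .6013 .0425 .2 1.7
python3 - <<'E'
from h import *
d=get("top");crop(d,"pics/b1.png",120,150,340,320,3.5)
E
```

```text
time: 11.4
position: [0.4218, 0.3675, 0.2058]
tool_rot: [1.277, 1.168, -1.26]
ft_force: [0.1, 0.3, -0.8]
grip_width: 0.163
x,y,z [0.137 5.13  7.734] twist -19.27 | pos [0.4218 0.3675 0.2058] jaw -94.7 rel -135.7 j7 -144.1 t 11.4 F [ 0.1  0.3 -0.8] g 0.163
```

View pics/b1.png

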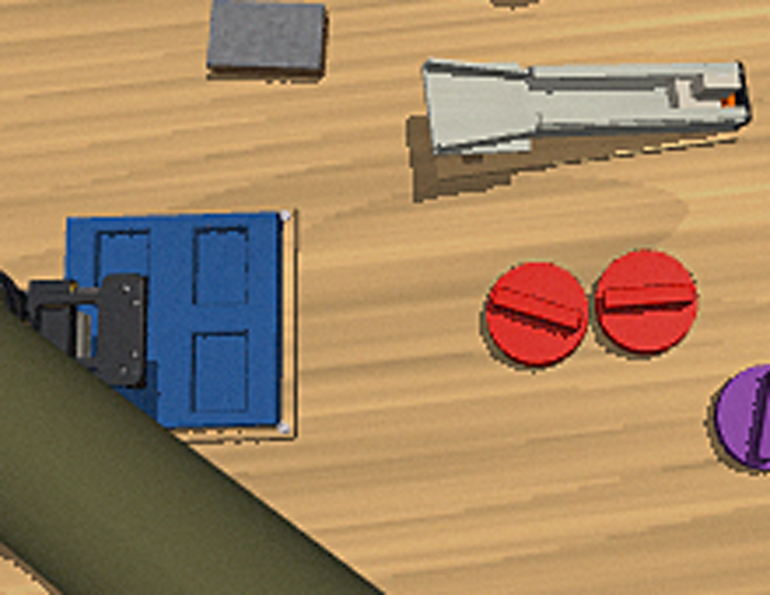

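Part A lies at the stop, orange nose downhill (crop 735,98); other three cavities are empty.

```bash
python3 -m creep '[{"fingers":0.1,"x":0,"y":0.6,"z":0.9,"twist":-2.2},{"fingers":0.1,"x":0,"y":1.1,"z":1.7,"twist":-4.2},{"fingers":0.1,"x":0,"y":1.7,"z":2.6,"twist":-6.4},{"fingers":0.1,"x":0,"y":2.3,"z":3.4,"twist":-8.5},{"fingers":0.1,"x":0,"y":2.9,"z":4.3,"twist":-10.7},{"fingers":0.1,"x":0,"y":3.4,"z":5.2,"twist":-12.9},{"fingers":0.1,"x":0,"y":4.0,"z":6.0,"twist":-15},{"fingers":0.1,"x":0,"y":4.6,"z":6.9,"twist":-17.2},{"fingers":0.1,"x":0,"y":5.13,"z":7.73,"twist":-19.27},{"fingers":0.1,"x":0,"y":5.13,"z":7.73,"twist":-19.27},{"fingers":0.1,"x":0,"y":5.13,"z":7.73,"twist":-19.27},{"fingers":0.1,"x":0,"y":5.13,"z":7.73,"twist":-19.27},{"fingers":0.1,"x":0,"y":5.13,"z":7.73,"twist":-19.27},{"fingers":0.1,"x":0,"y":5.13,"z":7.73,"twist":-19.27}]'; python3 go.py .6013 .0425 .149 1.7
python3 - <<'E'
from h import *
d=get("scene");crop(d,"pics/b2.png",200,100,370,280,3.3)
E
```

```text
time: 12.62
position: [0.5979, 0.0398, 0.1977]
tool_rot: [-0.015, 1.575, 0.016]
ft_force: [-0.8, -0.1, -1.4]
grip_width: 0.16
x,y,z [1.217 0.065 0.09 ] twist -0.12 | pos [0.5979 0.0398 0.1977] jaw 1.1 rel -2.7 j7 -12.6 t 12.62 F [-0.8 -0.1 -1.4] g 0.16
```

View pics/b2.png

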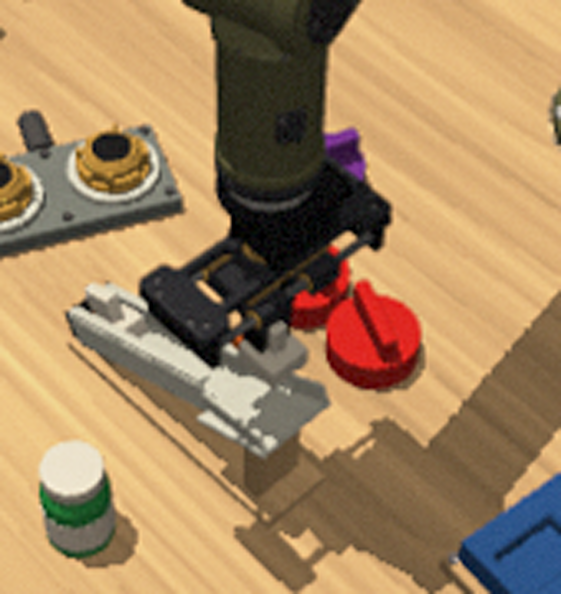

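```bash
python3 -m creep '[{"fingers":0.1,"x":0.5,"y":0.06,"z":0.09,"twist":-0.12},{"fingers":0.1,"x":1.0,"y":0.06,"z":0.09,"twist":-0.12},{"fingers":0.1,"x":1.25,"y":0.06,"z":0.09,"twist":-0.12},{"fingers":0.1,"x":1.25,"y":0.06,"z":0.09,"twist":-0.12},{"fingers":0.1,"x":1.25,"y":0.06,"z":0.09,"twist":-0.12}]' 15
python3 -m creep '[{"fingers":0.1,"x":0.1,"y":0,"z":0,"twist":0},{"fingers":0.1,"x":0.2,"y":0,"z":0,"twist":0},{"fingers":0.1,"x":0.2,"y":0,"z":0,"twist":0}]' 3; python3 go.py .6013 .0425 .141 1.7
```

```text
time: 13.08
position: [0.6018, 0.0425, 0.1491]
tool_rot: [-0.018, 1.573, 0.018]
ft_force: [-0.3, 0.6, 0.1]
grip_width: 0.16
time: 13.33
position: [0.6026, 0.0426, 0.142]
tool_rot: [-0.019, 1.571, 0.018]
ft_force: [-0.5, -0.5, -0.1]
grip_width: 0.159
x,y,z [ 0.026 -0.001 -0.033] twist -0.07 | pos [0.6026 0.0426 0.142 ] jaw 1.4 rel -2.7 j7 -14.1 t 13.33 F [-0.5 -0.5 -0.1] g 0.159
```

```bash
python3 -m creep '[{"fingers":0.1,"x":0.1,"y":-0.1,"z":0,"twist":0},{"fingers":0.1,"x":0.2,"y":-0.2,"z":0,"twist":0},{"fingers":0.1,"x":0.3,"y":-0.29,"z":0,"twist":0},{"fingers":0.1,"x":0.36,"y":-0.33,"z":0,"twist":0},{"fingers":0.1,"x":0.36,"y":-0.33,"z":0,"twist":0}]';  python3 -m creep '[{"fingers":0.28,"x":0,"y":0,"z":0,"twist":0},{"fingers":0.28,"x":0,"y":0,"z":0,"twist":0},{"fingers":0.28,"x":0,"y":0,"z":0,"twist":0},{"fingers":0.28,"x":0,"y":0,"z":0,"twist":0},{"fingers":0.28,"x":0,"y":0,"z":0,"twist":0},{"fingers":0.28,"x":0,"y":0,"z":0,"twist":0},{"fingers":0.28,"x":0,"y":0,"z":0,"twist":0},{"fingers":0.28,"x":0,"y":0,"z":0,"twist":0},{"fingers":0.28,"x":-1,"y":0,"z":0,"twist":0},{"fingers":0.28,"x":-2,"y":0,"z":0,"twist":0},{"fingers":0.28,"x":-2.3,"y":0,"z":0,"twist":0},{"fingers":0.28,"x":-2.3,"y":0,"z":0,"twist":0}]'
python3 go.py .43 -.2 .2; python3 go.py .435 -.0801 .1 -3
python3 - <<'E'
from h import *
d=get("scene");crop(d,"pics/b3.png",200,120,340,260,4)
E
```

```text
time: 13.75
position: [0.6028, 0.028, 0.127]
tool_rot: [-0.018, 1.572, 0.017]
ft_force: [-0.0, -0.3, -0.6]
grip_width: 0.163
time: 14.75
position: [0.6056, 0.0301, 0.2247]
tool_rot: [-0.019, 1.562, 0.019]
ft_force: [0.4, 0.1, -0.8]
grip_width: 0.278
x,y,z [ 0.581 -5.644 -4.533] twist None | pos [0.6056 0.0301 0.2247] jaw 1.4 rel -1.5 j7 -11.1 t 14.75 F [ 0.4  0.1 -0.8] g 0.278
x,y,z [ 3.081 -2.65  -4.357] twist 0.88 | pos [0.6056 0.0301 0.2247] jaw 1.4 rel -1.5 j7 -11.1 t 14.75 F [ 0.4  0.1 -0.8] g 0.278
```

View pics/b3.png

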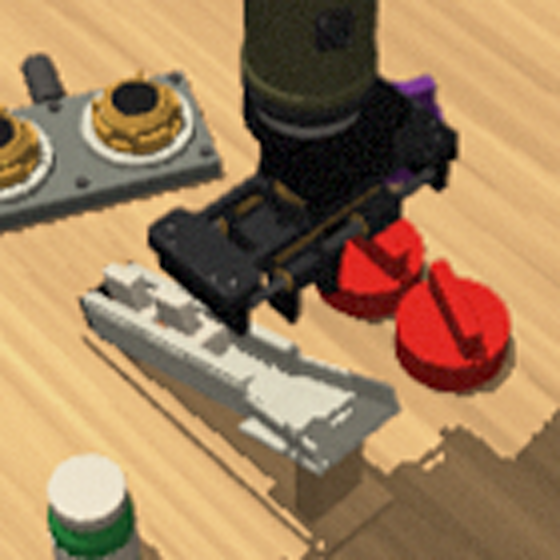

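```bash
python3 -m creep '[{"fingers":0.5,"x":0,"y":-2.6,"z":-4.4,"twist":0.9},{"fingers":0.5,"x":0,"y":-2.6,"z":-4.4,"twist":0.9},{"fingers":0.5,"x":0,"y":-2.6,"z":-4.4,"twist":0.9},{"fingers":0.5,"x":0,"y":-2.6,"z":-4.4,"twist":0.9},{"fingers":0.5,"x":0,"y":-2.6,"z":-4.4,"twist":0.9},{"fingers":0.5,"x":0.5,"y":-2.6,"z":-4.4,"twist":0.9},{"fingers":0.5,"x":1.5,"y":-2.6,"z":-4.4,"twist":0.9},{"fingers":0.5,"x":2,"y":-2.6,"z":-4.4,"twist":0.9},{"fingers":0.5,"x":2,"y":-2.6,"z":-4.4,"twist":0.9}]' 20
python3 go.py .435 -.0801 .037 -3.5
python3 - <<'E'
from m import *
d=get("scene");crop(d,"pics/d1.png",220,110,340,230,4)
for n in("scene","top"):
    d=get(n);P=cloud(d);h=cv2.cvtColor(d["pixels"],cv2.COLOR_RGB2HSV);H,S,V=h[...,0],h[...,1],h[...,2];z=P[...,2]
    re=(abs(P[...,0]-.53)<.2)&(abs(P[...,1]+.33)<.15)
    for m in comps(d,re&(S<45)&(V>140)&(z<.05)&(z>.02),60):
        c=max(cv2.findContours(m.astype(np.uint8),cv2.RETR_EXTERNAL,cv2.CHAIN_APPROX_NONE)[0],key=len)
        hu=cv2.convexHull(c)[:,0]
        p=np.array([onplane(d,u,v,.03)[:2] for u,v in hu])*1000
        A=np.c_[2*p,np.ones(len(p))];x=np.linalg.lstsq(A,(p**2).sum(1),rcond=None)[0];r=np.sqrt(x[2]+x[0]**2+x[1]**2)
        print(n,"flange circ",x[:2].round(1),"r",r.round(1))
    red=((H<5)|(H>174))&(S>150)&(P[...,0]<.6)&(P[...,1]>-.5)&(P[...,0]>.2)
    for m in comps(d,red&(z>.05)): print("bar",m.sum(),rect(d,m,.064))
E
```

```text
time: 15.55
position: [0.4246, -0.0783, 0.1342]
tool_rot: [0.045, 1.581, -0.041]
ft_force: [-0.2, 0.0, 0.2]
grip_width: 0.503
x,y,z [ 2.428 -0.035  0.287] twist 0.07 | pos [ 0.4246 -0.0783  0.1342] jaw -3.2 rel 7.3 j7 5.9 t 15.55 F [-0.2  0.   0.2] g 0.503
scene flange circ [ 480.4 -314.1] r 47.2
scene flange circ [ 590.8 -360.6] r 46.8
bar 142 ((0.4379, -0.0786), (81.0, 24.6), 85.0)
bar 136 ((0.439, 0.0145), (81.6, 21.0), 66.9)
top flange circ [ 592.4 -357.7] r 46.0
top flange circ [ 482.  -310.7] r 46.1
bar 149 ((0.4336, 0.0121), (75.0, 17.5), 66.4)
```

View pics/d1.png

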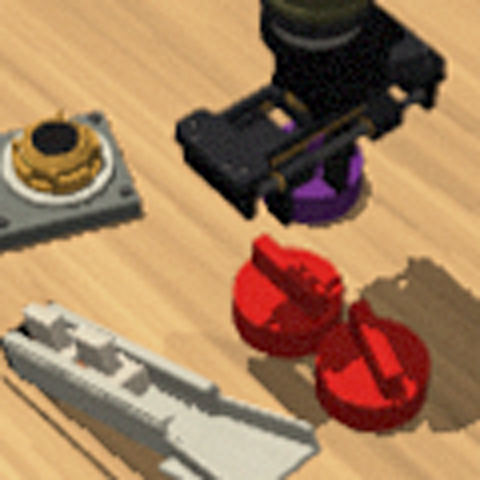

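```bash
python3 -m creep '[{"fingers":0.5,"x":0.3,"y":-0.04,"z":0.27,"twist":0.07},{"fingers":0.5,"x":1,"y":-0.04,"z":0.27,"twist":0.07},{"fingers":0.5,"x":1.8,"y":-0.04,"z":0.27,"twist":0.07},{"fingers":0.5,"x":2.2,"y":-0.04,"z":0.27,"twist":0.07},{"fingers":0.5,"x":2.2,"y":-0.04,"z":0.27,"twist":0.07},{"fingers":0.5,"x":2.2,"y":-0.04,"z":0.27,"twist":0.07}]' 25
python3 go.py .435 -.0801 .038 -3.5
```

```text
time: 16.2
position: [0.441, -0.0809, 0.0526]
tool_rot: [0.048, 1.57, -0.047]
ft_force: [-0.4, 0.1, 0.5]
grip_width: 0.494
x,y,z [ 0.364  0.012 -0.151] twist 0.01 | pos [ 0.441  -0.0809  0.0526] jaw -3.5 rel 6.9 j7 1.1 t 16.2 F [-0.4  0.1  0.5] g 0.494
```

```bash
python3 -m creep '[{"fingers":0.5,"x":0.2,"y":0,"z":-0.15,"twist":0},{"fingers":0.5,"x":0.36,"y":0,"z":-0.15,"twist":0},{"fingers":0.5,"x":0.36,"y":0,"z":-0.15,"twist":0},{"fingers":0.1,"x":0.36,"y":0,"z":-0.15,"twist":0},{"fingers":0.1,"x":0.36,"y":0,"z":-0.15,"twist":0},{"fingers":0.1,"x":0.36,"y":0,"z":-0.15,"twist":0},{"fingers":0.1,"x":0.36,"y":0,"z":-0.15,"twist":0},{"fingers":0.1,"x":0.36,"y":0,"z":-0.15,"twist":0}]' 25
python3 go.py .435 -.0801 .038 -3.5
```

```text
time: 16.87
position: [0.4344, -0.0807, 0.0376]
tool_rot: [0.047, 1.57, -0.048]
ft_force: [0.3, 0.1, 0.3]
grip_width: 0.208
x,y,z [-0.011  0.016  0.013] twist 0.01 | pos [ 0.4344 -0.0807  0.0376] jaw -3.5 rel 7.0 j7 0.7 t 16.87 F [0.3 0.1 0.3] g 0.208
```

```bash
python3 -m creep '[{"fingers":0.1,"x":0,"y":0,"z":0,"twist":0},{"fingers":0.1,"x":0,"y":0,"z":0,"twist":0},{"fingers":0.1,"x":0,"y":0,"z":0,"twist":0}]' 25;  python3 -m creep '[{"fingers":0.1,"x":-0.5,"y":0,"z":0,"twist":0},{"fingers":0.1,"x":-1,"y":0,"z":0,"twist":0},{"fingers":0.1,"x":-2,"y":0,"z":0,"twist":0},{"fingers":0.1,"x":-3,"y":0,"z":0,"twist":0},{"fingers":0.1,"x":-3.2,"y":0,"z":0,"twist":0},{"fingers":0.1,"x":-3.2,"y":0,"z":0,"twist":0}]' 25
python3 - <<'E'
from h import *
d=get("scene");crop(d,"pics/d2.png",220,110,340,230,4)
E
```

```text
time: 17.12
position: [0.4342, -0.0807, 0.0375]
tool_rot: [0.048, 1.57, -0.048]
ft_force: [-1.4, 0.6, 2.8]
grip_width: 0.179
time: 17.62
position: [0.4363, -0.0811, 0.168]
tool_rot: [0.046, 1.564, -0.049]
ft_force: [0.1, -0.1, -3.7]
grip_width: 0.185
```

View pics/d2.png

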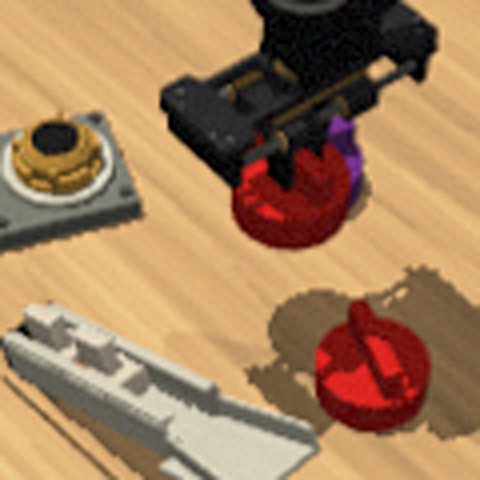

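```bash
python3 go.py .592 -.358 .165 -61.2
```

```text
x,y,z [ 0.026 -6.676  4.35 ] twist 11.54 | pos [ 0.4345 -0.0809  0.1655] jaw -3.5 rel 7.1 j7 6.1 t 17.67 F [-0.6  0.2 -3.7] g 0.183
```

```bash
python3 -m creep '[{"fingers":0.1,"x":0,"y":-0.8,"z":0.52,"twist":1.3},{"fingers":0.1,"x":0,"y":-1.6,"z":1.04,"twist":2.6},{"fingers":0.1,"x":0,"y":-2.4,"z":1.56,"twist":4},{"fingers":0.1,"x":0,"y":-3.2,"z":2.1,"twist":5.3},{"fingers":0.1,"x":0,"y":-4,"z":2.6,"twist":6.7},{"fingers":0.1,"x":0,"y":-4.8,"z":3.1,"twist":8},{"fingers":0.1,"x":0,"y":-5.6,"z":3.65,"twist":9.3},{"fingers":0.1,"x":0,"y":-6.3,"z":4.1,"twist":10.6},{"fingers":0.1,"x":0,"y":-6.67,"z":4.35,"twist":11.54},{"fingers":0.1,"x":0,"y":-6.67,"z":4.35,"twist":11.54},{"fingers":0.1,"x":0,"y":-6.67,"z":4.35,"twist":11.54},{"fingers":0.1,"x":0,"y":-6.67,"z":4.35,"twist":11.54}]' 25
python3 go.py .592 -.358 .125 -61.2
python3 - <<'E'
from h import *
d=get("scene");crop(d,"pics/d3.png",160,80,320,220,4)
d=get("top");crop(d,"pics/d4.png",300,130,440,260,4)
E
```

```text
time: 18.67
position: [0.5907, -0.3553, 0.1622]
tool_rot: [0.831, 1.412, -0.829]
ft_force: [0.8, -0.1, -2.8]
grip_width: 0.176
x,y,z [ 0.93  -0.001  0.079] twist 0.03 | pos [ 0.5907 -0.3553  0.1622] jaw -61.0 rel -30.0 j7 -37.3 t 18.67 F [ 0.8 -0.1 -2.8] g 0.176
```

View pics/d3.png

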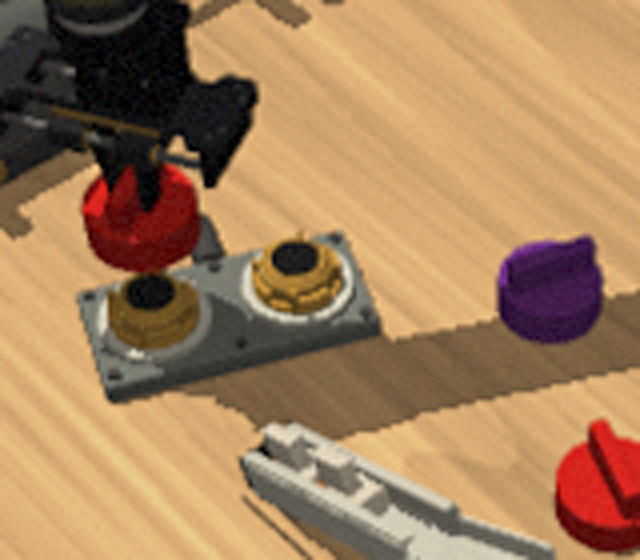

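View pics/d4.png

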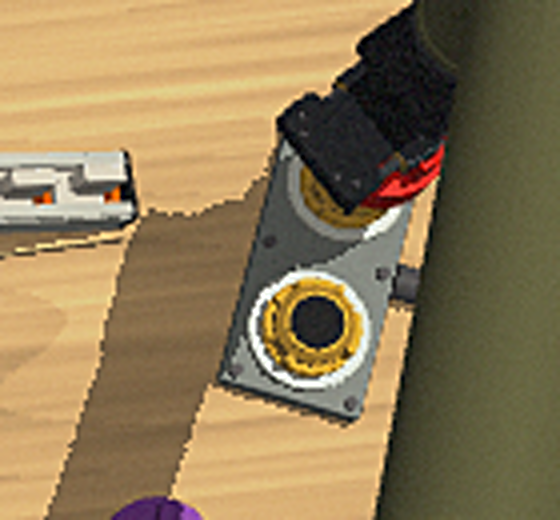

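```bash
python3 -m creep '[{"fingers":0.1,"x":0,"y":0,"z":0.08,"twist":0},{"fingers":0.1,"x":0.5,"y":0,"z":0.08,"twist":0},{"fingers":0.1,"x":1,"y":0,"z":0.08,"twist":0},{"fingers":0.1,"x":1.4,"y":0,"z":0.08,"twist":0},{"fingers":0.1,"x":1.5,"y":0,"z":0.08,"twist":0},{"fingers":0.1,"x":1.5,"y":0,"z":0.08,"twist":0}]' 25
python3 go.py .592 -.358 .09 -61.2
```

```text
time: 19.27
position: [0.5922, -0.3595, 0.1039]
tool_rot: [0.831, 1.409, -0.831]
ft_force: [0.4, -0.3, -3.0]
grip_width: 0.185
x,y,z [ 0.348  0.014 -0.033] twist 0.01 | pos [ 0.5922 -0.3595  0.1039] jaw -61.1 rel -29.9 j7 -37.8 t 19.27 F [ 0.4 -0.3 -3. ] g 0.185
```

```bash
python3 -m creep '[{"fingers":0.1,"x":0.1,"y":0,"z":-0.03,"twist":0},{"fingers":0.1,"x":0.2,"y":0,"z":-0.03,"twist":0},{"fingers":0.1,"x":0.28,"y":0,"z":-0.03,"twist":0},{"fingers":0.1,"x":0.28,"y":0,"z":-0.03,"twist":0}]' 25
python3 go.py .592 -.358 .09 -61.2
python3 -m creep '[{"fingers":0.1,"x":0.1,"y":0,"z":0,"twist":0},{"fingers":0.1,"x":0.1,"y":0,"z":0,"twist":0}]'
python3 go.py .592 -.358 .09 -61.2
```

```text
time: 19.6
position: [0.5926, -0.3592, 0.0941]
tool_rot: [0.831, 1.406, -0.831]
ft_force: [0.2, 0.4, -3.2]
grip_width: 0.182
x,y,z [ 0.102  0.    -0.034] twist 0.01 | pos [ 0.5926 -0.3592  0.0941] jaw -61.2 rel -29.9 j7 -38.0 t 19.6 F [ 0.2  0.4 -3.2] g 0.182
time: 19.77
position: [0.5929, -0.3594, 0.0902]
tool_rot: [0.831, 1.405, -0.831]
ft_force: [0.3, 0.4, -2.6]
grip_width: 0.182
x,y,z [ 0.005 -0.003 -0.042] twist 0.01 | pos [ 0.5929 -0.3594  0.0902] jaw -61.2 rel -30.0 j7 -38.0 t 19.77 F [ 0.3  0.4 -2.6] g 0.182
```

```bash
python3 -m creep '[{"fingers":0.1,"x":0.1,"y":0,"z":-0.04,"twist":0},{"fingers":0.1,"x":0.15,"y":0,"z":-0.04,"twist":0},{"fingers":0.1,"x":0.15,"y":0,"z":-0.04,"twist":0}]'
python3 -m creep '[{"fingers":0.1,"x":0.04,"y":0,"z":0,"twist":0},{"fingers":0.1,"x":0.04,"y":0,"z":0,"twist":0}]'
python3 go.py .592 -.358 .09 -61.2
```

```text
time: 20.02
position: [0.5944, -0.3597, 0.0889]
tool_rot: [0.83, 1.398, -0.831]
ft_force: [-0.7, -0.7, 10.9]
grip_width: 0.18
time: 20.18
position: [0.5952, -0.3598, 0.0883]
tool_rot: [0.83, 1.397, -0.831]
ft_force: [0.9, -0.2, 14.3]
grip_width: 0.185
x,y,z [-0.043 -0.047 -0.077] twist 0.0 | pos [ 0.5952 -0.3598  0.0883] jaw -61.2 rel -30.0 j7 -38.2 t 20.18 F [ 0.9 -0.2 14.3] g 0.185
```

```bash
cat > ch.py <<'E'
from m import *
import sys
f=sys.argv[1]; px,py=float(sys.argv[2]),float(sys.argv[3])
d=get("scene");P=cloud(d);h=cv2.cvtColor(d["pixels"],cv2.COLOR_RGB2HSV);H,S=h[...,0],h[...,1];z=P[...,2]
m=((H<6)|(H>172))&(S>140)&(np.hypot(P[...,0]-px,P[...,1]-py)<.055)
print("red pts",m.sum(),"z hist",np.histogram(z[m],bins=np.arange(.02,.14,.004)))
t=m&(np.hypot(P[...,0]-px,P[...,1]-py)<.040)
u,v=proj(d,(px,py,.08));u,v=int(u),int(v)
crop(d,f,max(u-55,0),max(v-55,0),u+55,v+55,5)
E
python3 -m creep '[{"fingers":0.1,"x":-0.07,"y":-0.03,"z":-0.06,"twist":0},{"fingers":0.245,"x":-0.07,"y":-0.03,"z":-0.06,"twist":0},{"fingers":0.245,"x":-0.07,"y":-0.03,"z":-0.06,"twist":0},{"fingers":0.245,"x":-0.07,"y":-0.03,"z":-0.06,"twist":0}]'
python3 go.py .592 -.358 .09 -61.2
python3 ch.py pics/e1.png .592 -.358
```

```text
time: 20.52
position: [0.5907, -0.3573, 0.0868]
tool_rot: [0.83, 1.403, -0.831]
ft_force: [1.1, -2.1, 6.2]
grip_width: 0.236
x,y,z [-0.079  0.02   0.03 ] twist 0.0 | pos [ 0.5907 -0.3573  0.0868] jaw -61.2 rel -30.0 j7 -38.2 t 20.52 F [ 1.1 -2.1  6.2] g 0.236
red pts 530 z hist (array([  0,   0,   0,   1,   0,   1,   0,   0,   6,  17,  21,  25,  20,
        28,  18,  36, 117, 113,  14,   8,   9,  13,   7,  20,  30,   7,
         2,   0,   0]), array([0.02 , 0.024, 0.028, 0.032, 0.036, 0.04 , 0.044, 0.048, 0.052,
       0.056, 0.06 , 0.064, 0.068, 0.072, 0.076, 0.08 , 0.084, 0.088,
       0.092, 0.096, 0.1  , 0.104, 0.108, 0.112, 0.116, 0.12 , 0.124,
       0.128, 0.132, 0.136]))
```

View pics/e1.png

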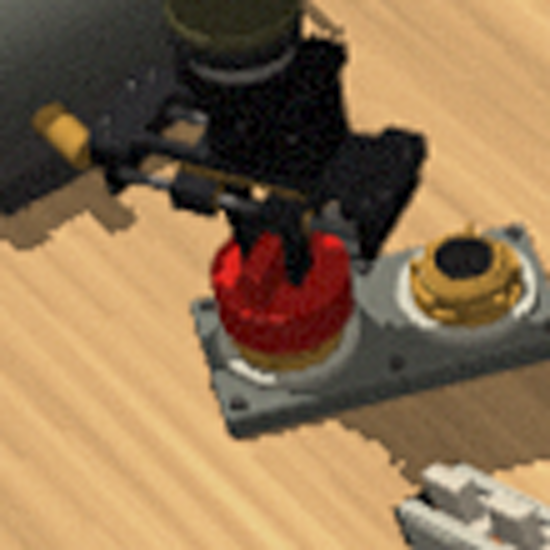

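```bash
python3 -m creep '[{"fingers":0.245,"x":-0.12,"y":0.02,"z":0.02,"twist":0},{"fingers":0.245,"x":-0.12,"y":0.02,"z":0.02,"twist":0},{"fingers":0.245,"x":-0.12,"y":0.02,"z":0.02,"twist":-1},{"fingers":0.245,"x":-0.12,"y":0.02,"z":0.02,"twist":-2},{"fingers":0.245,"x":-0.12,"y":0.02,"z":0.02,"twist":-3},{"fingers":0.245,"x":-0.12,"y":0.02,"z":0.02,"twist":-4},{"fingers":0.245,"x":-0.12,"y":0.02,"z":0.02,"twist":-5},{"fingers":0.245,"x":-0.12,"y":0.02,"z":0.02,"twist":-6},{"fingers":0.245,"x":-0.12,"y":0.02,"z":0.02,"twist":-6}]'
python3 go.py .592 -.358 .09 -61.2
python3 ch.py pics/e2.png .592 -.358
```

```text
time: 21.32
position: [0.5903, -0.3562, 0.0894]
tool_rot: [0.425, 1.53, -0.424]
ft_force: [0.2, 0.8, 0.2]
grip_width: 0.245
x,y,z [-0.016 -0.018  0.06 ] twist 6.03 | pos [ 0.5903 -0.3562  0.0894] jaw -31.0 rel 0.1 j7 -10.0 t 21.32 F [0.2 0.8 0.2] g 0.245
red pts 590 z hist (array([  0,   0,   0,   0,   1,   0,   0,   0,   6,  18,  25,  15,  24,
        32,  21,  29, 140, 112,  22,   8,  14,  12,  11,  23,  40,  19,
         1,   5,   1]), array([0.02 , 0.024, 0.028, 0.032, 0.036, 0.04 , 0.044, 0.048, 0.052,
       0.056, 0.06 , 0.064, 0.068, 0.072, 0.076, 0.08 , 0.084, 0.088,
       0.092, 0.096, 0.1  , 0.104, 0.108, 0.112, 0.116, 0.12 , 0.124,
       0.128, 0.132, 0.136]))
```

View pics/e2.png

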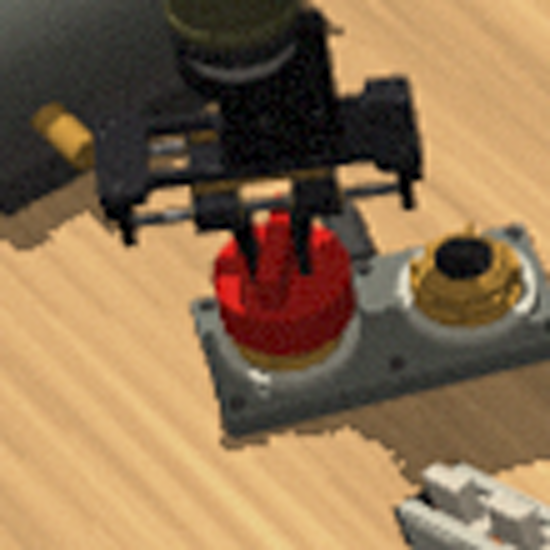

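```bash
python3 -m creep '[{"fingers":0.245,"x":0,"y":-0.02,"z":0.05,"twist":-1},{"fingers":0.245,"x":0,"y":-0.02,"z":0.05,"twist":-2},{"fingers":0.245,"x":0,"y":-0.02,"z":0.05,"twist":-3},{"fingers":0.245,"x":0,"y":-0.02,"z":0.05,"twist":-4},{"fingers":0.245,"x":0,"y":-0.02,"z":0.05,"twist":-5},{"fingers":0.245,"x":0,"y":-0.02,"z":0.05,"twist":-6},{"fingers":0.245,"x":0,"y":-0.02,"z":0.05,"twist":-6}]'
python3 go.py .592 -.358 .09 -61.2
python3 ch.py pics/e3.png .592 -.358
```

```text
time: 21.95
position: [0.5917, -0.358, 0.0894]
tool_rot: [0.017, 1.572, -0.015]
ft_force: [-0.4, 0.3, -0.4]
grip_width: 0.243
x,y,z [-0.014 -0.001  0.007] twist 12.01 | pos [ 0.5917 -0.358   0.0894] jaw -1.2 rel 30.0 j7 18.0 t 21.95 F [-0.4  0.3 -0.4] g 0.243
red pts 557 z hist (array([  0,   0,   1,   0,   0,   0,   7,  12,  23,  25,  22,  19,  25,
        40, 140, 106,  14,   9,  10,   6,   9,  18,  35,  14,   1,   0,
         3,   0,   0]), array([0.02 , 0.024, 0.028, 0.032, 0.036, 0.04 , 0.044, 0.048, 0.052,
       0.056, 0.06 , 0.064, 0.068, 0.072, 0.076, 0.08 , 0.084, 0.088,
       0.092, 0.096, 0.1  , 0.104, 0.108, 0.112, 0.116, 0.12 , 0.124,
       0.128, 0.132, 0.136]))
```

View pics/e3.png

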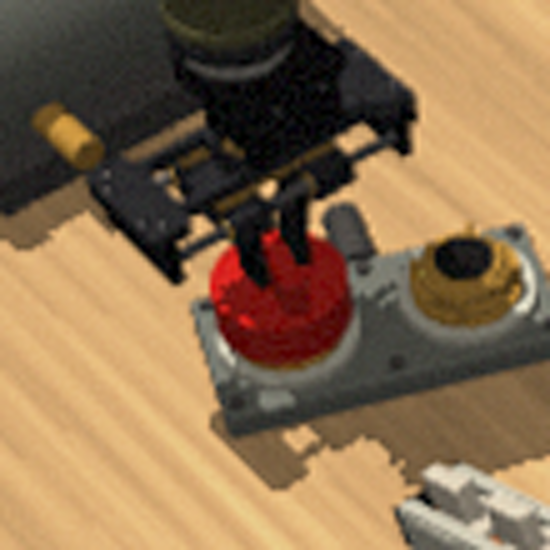

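```bash
python3 -m creep '[{"fingers":0.245,"x":0.13,"y":0,"z":0,"twist":-1},{"fingers":0.245,"x":0.13,"y":0,"z":0,"twist":-2},{"fingers":0.245,"x":0.13,"y":0,"z":0,"twist":-3},{"fingers":0.245,"x":0.13,"y":0,"z":0,"twist":-4},{"fingers":0.245,"x":0.13,"y":0,"z":0,"twist":-5},{"fingers":0.245,"x":0.13,"y":0,"z":0,"twist":-6},{"fingers":0.245,"x":0.13,"y":0,"z":0,"twist":-6}]'
python3 go.py .592 -.358 .09 -61.2; python3 -c "
from h import *
print(telemetry.get_state()['torque'])"
python3 ch.py pics/e4.png .592 -.358
```

```text
time: 22.58
position: [0.5921, -0.3582, 0.0847]
tool_rot: [-0.393, 1.535, 0.394]
ft_force: [0.5, -0.2, -0.3]
grip_width: 0.247
x,y,z [-0.132  0.005  0.001] twist 17.99 | pos [ 0.5921 -0.3582  0.0847] jaw 28.8 rel 59.9 j7 45.7 t 22.58 F [ 0.5 -0.2 -0.3] g 0.247
[ 0.03080125 -0.10886792  0.01765559]
red pts 468 z hist (array([  0,   0,   0,   0,   5,  12,  23,  17,  27,  19,  21,  25, 106,
        98,  15,   4,   9,   9,  12,  17,  24,   7,   1,   3,   0,   0,
         0,   0,   0]), array([0.02 , 0.024, 0.028, 0.032, 0.036, 0.04 , 0.044, 0.048, 0.052,
       0.056, 0.06 , 0.064, 0.068, 0.072, 0.076, 0.08 , 0.084, 0.088,
       0.092, 0.096, 0.1  , 0.104, 0.108, 0.112, 0.116, 0.12 , 0.124,
       0.128, 0.132, 0.136]))
```

View pics/e4.png

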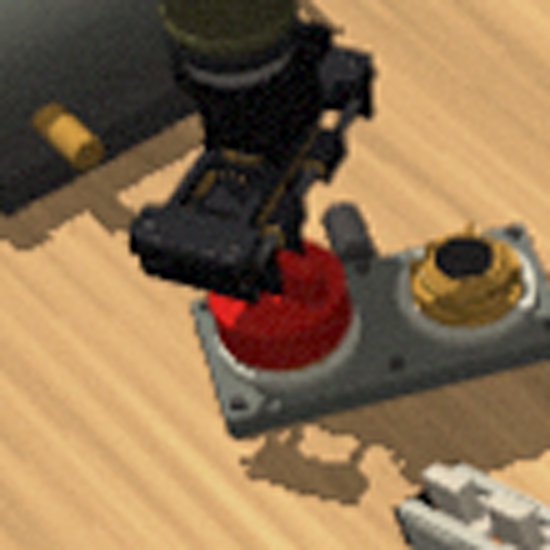

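```bash
python3 -m creep '[{"fingers":0.245,"x":0.2,"y":0,"z":0,"twist":0},{"fingers":0.245,"x":0.2,"y":0,"z":0,"twist":1.2},{"fingers":0.245,"x":0.2,"y":0,"z":0,"twist":2.4},{"fingers":0.245,"x":0.2,"y":0,"z":0,"twist":3.6},{"fingers":0.245,"x":0.2,"y":0,"z":0,"twist":4.8},{"fingers":0.245,"x":0.2,"y":0,"z":0,"twist":6},{"fingers":0.245,"x":0.2,"y":0,"z":0,"twist":7.2},{"fingers":0.245,"x":0.2,"y":0,"z":0,"twist":8.4},{"fingers":0.245,"x":0.2,"y":0,"z":0,"twist":9.6},{"fingers":0.245,"x":0.2,"y":0,"z":0,"twist":10.8},{"fingers":0.245,"x":0.2,"y":0,"z":0,"twist":12},{"fingers":0.245,"x":0.2,"y":0,"z":0,"twist":13},{"fingers":0.245,"x":0.2,"y":0,"z":0,"twist":14},{"fingers":0.245,"x":0.2,"y":0,"z":0,"twist":14}]'
python3 go.py .592 -.358 .075; python3 -c "
from h import *
print(telemetry.get_state()['torque'])"
python3 ch.py pics/e5.png .592 -.358
```

```text
time: 23.8
position: [0.5919, -0.358, 0.0761]
tool_rot: [0.566, 1.497, -0.566]
ft_force: [-0.2, -1.0, 0.1]
grip_width: 0.247
x,y,z [0.029 0.003 0.002] twist None | pos [ 0.5919 -0.358   0.0761] jaw -41.4 rel -10.3 j7 -19.7 t 23.8 F [-0.2 -1.   0.1] g 0.247
[0.00053293 0.0093527  0.02787413]
red pts 583 z hist (array([  0,   1,   3,   6,  16,  21,  24,  28,  17,  21,  39, 138, 111,
        17,   5,   5,   8,  11,  31,  40,  13,   3,   3,   0,   0,   0,
         0,   0,   0]), array([0.02 , 0.024, 0.028, 0.032, 0.036, 0.04 , 0.044, 0.048, 0.052,
       0.056, 0.06 , 0.064, 0.068, 0.072, 0.076, 0.08 , 0.084, 0.088,
       0.092, 0.096, 0.1  , 0.104, 0.108, 0.112, 0.116, 0.12 , 0.124,
       0.128, 0.132, 0.136]))
```

View pics/e5.png

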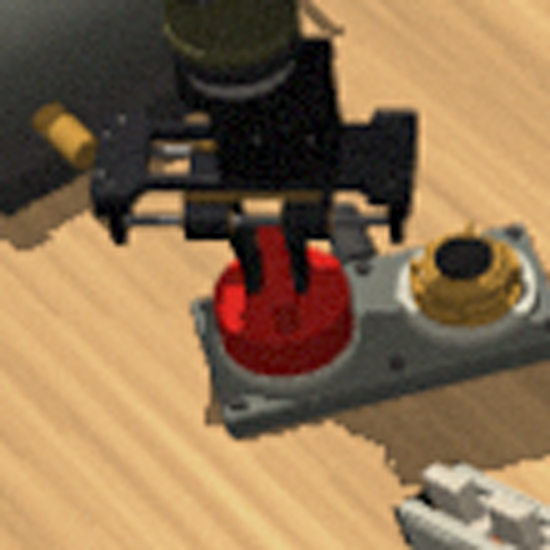

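```bash
python3 -m creep '[{"fingers":0.245,"x":0.08,"y":0,"z":0,"twist":1},{"fingers":0.245,"x":0.08,"y":0,"z":0,"twist":2},{"fingers":0.245,"x":0.08,"y":0,"z":0,"twist":3},{"fingers":0.245,"x":0.08,"y":0,"z":0,"twist":4},{"fingers":0.245,"x":0.08,"y":0,"z":0,"twist":4}]'
python3 -c "
from h import *
print(telemetry.get_state()['torque'])"
python3 -m creep '[{"fingers":0.245,"x":0,"y":0,"z":0,"twist":1},{"fingers":0.245,"x":0,"y":0,"z":0,"twist":2},{"fingers":0.245,"x":0,"y":0,"z":0,"twist":2}]'
python3 -c "
from h import *
print(telemetry.get_state()['torque'])"
python3 go.py .592 -.358 .075;python3 ch.py pics/e6.png .592 -.358
```

```text
time: 24.27
position: [0.5916, -0.3585, 0.0739]
tool_rot: [0.828, 1.407, -0.831]
ft_force: [-2.1, 0.4, 2.3]
grip_width: 0.273
[-0.07374002  0.52680572  1.04376081]
time: 24.52
position: [0.5916, -0.3585, 0.074]
tool_rot: [0.958, 1.349, -0.962]
ft_force: [-3.8, -1.5, 4.2]
grip_width: 0.325
[-0.16213675  0.79049829  2.0975177 ]
x,y,z [-0.024  0.012 -0.008] twist None | pos [ 0.5916 -0.3585  0.074 ] jaw -70.9 rel -39.7 j7 -47.2 t 24.52 F [-3.8 -1.5  4.2] g 0.325
red pts 520 z hist (array([  0,   1,   3,   3,  20,  19,  24,  24,  14,  25,  48, 135,  75,
        11,  11,  15,   6,   4,  20,  30,   5,   0,   0,   0,   0,   0,
         0,   0,   0]), array([0.02 , 0.024, 0.028, 0.032, 0.036, 0.04 , 0.044, 0.048, 0.052,
       0.056, 0.06 , 0.064, 0.068, 0.072, 0.076, 0.08 , 0.084, 0.088,
       0.092, 0.096, 0.1  , 0.104, 0.108, 0.112, 0.116, 0.12 , 0.124,
       0.128, 0.132, 0.136]))
```

View pics/e6.png

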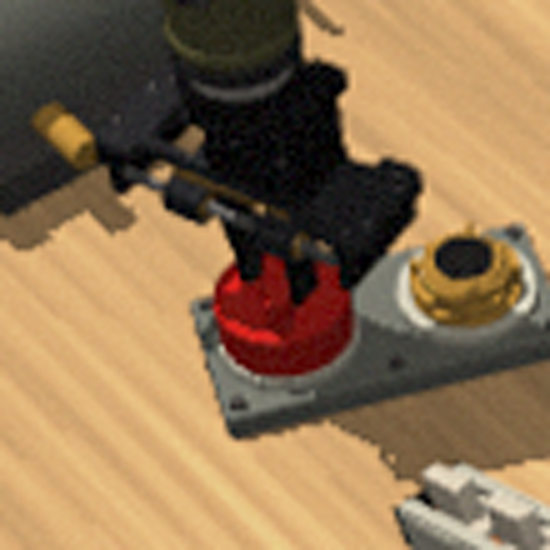

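```bash
python3 -m creep '[{"fingers":0.26,"x":0,"y":0,"z":0,"twist":-1},{"fingers":0.26,"x":0,"y":0,"z":0,"twist":-2},{"fingers":0.26,"x":0,"y":0,"z":0,"twist":-3.5},{"fingers":0.3,"x":0,"y":0,"z":0,"twist":-3.5},{"fingers":0.3,"x":-0.5,"y":0,"z":0,"twist":-3.5},{"fingers":0.3,"x":-1.2,"y":0,"z":0,"twist":-3.5},{"fingers":0.4,"x":-2.4,"y":0,"z":0,"twist":-3.5},{"fingers":0.5,"x":-3,"y":0,"z":0,"twist":-3.5},{"fingers":0.5,"x":-3,"y":0,"z":0,"twist":-3.5}]'
python3 go.py .5 -.15 .19
python3 - <<'E'
from m import *
Z=[]
d=get("scene");P=cloud(d)
h=cv2.cvtColor(d["pixels"],cv2.COLOR_RGB2HSV);H,S=h[...,0],h[...,1];z=P[...,2]
red=((H<6)|(H>172))&(S>140)
r=np.hypot(P[...,0]-.592,P[...,1]+.358)
m=red&(r<.042)&(z>.058)&(z<.078);print("captop z",np.median(z[m]),m.sum())
b=red&(r<.05)&(z>.085);print("bar z",np.median(z[b]),rect(d,b,.096))
o=red&(P[...,0]>.3)&(P[...,0]<.6)&(P[...,1]>-.25)
for c in comps(d,o&(z>.05)): print("other bar",rect(d,c,.064),np.median(z[c]))
cv2.imwrite("pics/e7.png",d["pixels"][:,:,::-1])
E
```

```text
time: 25.32
position: [0.5961, -0.3601, 0.2023]
tool_rot: [0.732, 1.43, -0.731]
ft_force: [0.9, -0.3, 1.2]
grip_width: 0.439
x,y,z [ 0.246  1.158 -5.661] twist None | pos [ 0.5961 -0.3601  0.2023] jaw -53.8 rel -22.7 j7 -30.0 t 25.32 F [ 0.9 -0.3  1.2] g 0.439
captop z 0.06728809052599782 323
bar z 0.09780576511504191 ((0.5931, -0.3528), (79.2, 15.6), 53.7)
other bar ((0.439, 0.0145), (83.5, 21.0), 66.9) 0.06330160047479172
```

View pics/e7.png

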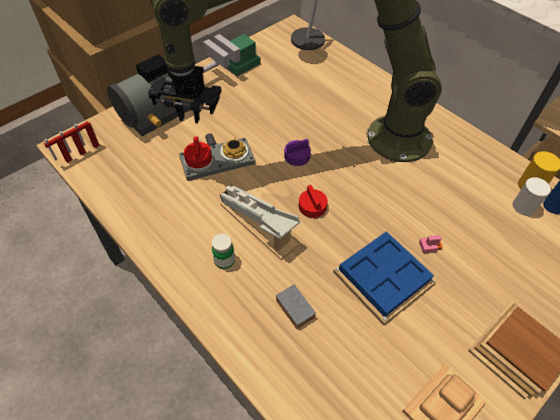

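```bash
python3 go.py .4355 .0128 .15 -23.5
```

```text
x,y,z [ 1.148  2.274 -9.873] twist -6.06 | pos [ 0.5948 -0.3595  0.1987] jaw -53.8 rel -22.7 j7 -30.0 t 25.37 F [ 0.7  0.7 -0.8] g 0.468
```

```bash
python3 -m creep '[{"fingers":0.5,"x":0,"y":2.27,"z":-9.87,"twist":-6},{"fingers":0.5,"x":0,"y":2.27,"z":-9.87,"twist":-6},{"fingers":0.5,"x":0,"y":2.27,"z":-9.87,"twist":-6},{"fingers":0.5,"x":0,"y":2.27,"z":-9.87,"twist":-6},{"fingers":0.5,"x":0,"y":2.27,"z":-9.87,"twist":-6},{"fingers":0.5,"x":0,"y":2.27,"z":-9.87,"twist":-6},{"fingers":0.5,"x":0,"y":2.27,"z":-9.87,"twist":-6},{"fingers":0.5,"x":0,"y":2.27,"z":-9.87,"twist":-6},{"fingers":0.5,"x":0,"y":2.27,"z":-9.87,"twist":-6},{"fingers":0.5,"x":0,"y":2.27,"z":-9.87,"twist":-6},{"fingers":0.5,"x":0.5,"y":2.27,"z":-9.87,"twist":-6},{"fingers":0.5,"x":1.2,"y":2.27,"z":-9.87,"twist":-6},{"fingers":0.5,"x":1.2,"y":2.27,"z":-9.87,"twist":-6},{"fingers":0.5,"x":1.2,"y":2.27,"z":-9.87,"twist":-6}]' 25
python3 go.py .4355 .0128 .055 -23.5
python3 - <<'E'
from m import *
for n in("scene","top"):
    d=get(n);P=cloud(d)
    h=cv2.cvtColor(d["pixels"],cv2.COLOR_RGB2HSV);H,S=h[...,0],h[...,1];z=P[...,2]
    red=((H<6)|(H>172))&(S>140)&(P[...,0]>.3)&(P[...,0]<.6)&(P[...,1]>-.25)
    for c in comps(d,red&(z>.05)): print(n,"other bar",rect(d,c,.064),np.median(z[c]))
    for c in comps(d,red&(z<.05),100): print(n,"cap",P[c].mean(0))
    crop(d,f"pics/f_{n}.png",220,130,370,280,4)
E
```

```text
time: 26.53
position: [0.4297, 0.0135, 0.1442]
tool_rot: [0.326, 1.551, -0.325]
ft_force: [0.7, -0.8, 0.1]
grip_width: 0.498
x,y,z [2.229 0.043 0.15 ] twist -0.05 | pos [0.4297 0.0135 0.1442] jaw -23.7 rel -25.6 j7 -25.6 t 26.53 F [ 0.7 -0.8  0.1] g 0.498
scene other bar ((0.438, 0.0139), (81.6, 19.9), 67.4) 0.06369798917425396
scene cap [0.44630728 0.01854263 0.03054705]
```

View pics/f_scene.png

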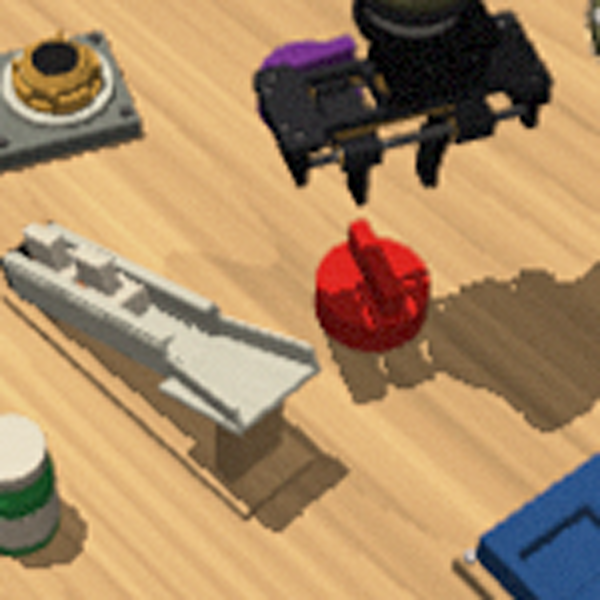

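Cap still in place. Descend.

```bash
python3 -m creep '[{"fingers":0.5,"x":0.3,"y":0.04,"z":0.1,"twist":0},{"fingers":0.5,"x":1,"y":0.04,"z":0.1,"twist":0},{"fingers":0.5,"x":1.8,"y":0.04,"z":0.1,"twist":0},{"fingers":0.5,"x":2.2,"y":0.04,"z":0.1,"twist":0},{"fingers":0.5,"x":2.2,"y":0.04,"z":0.1,"twist":0},{"fingers":0.5,"x":2.2,"y":0.04,"z":0.1,"twist":0}]' 25
python3 go.py .4355 .0128 .038 -23.5
```

```text
time: 27.13
position: [0.4362, 0.0133, 0.0583]
tool_rot: [0.326, 1.547, -0.324]
ft_force: [1.1, 0.1, 0.6]
grip_width: 0.502
x,y,z [ 0.507 -0.018 -0.011] twist -0.05 | pos [0.4362 0.0133 0.0583] jaw -23.7 rel -25.5 j7 -30.7 t 27.13 F [1.1 0.1 0.6] g 0.502
```

```bash
python3 -m creep '[{"fingers":0.5,"x":0.25,"y":-0.02,"z":0,"twist":0},{"fingers":0.5,"x":0.5,"y":-0.02,"z":0,"twist":0},{"fingers":0.5,"x":0.5,"y":-0.02,"z":0,"twist":0},{"fingers":0.1,"x":0.5,"y":-0.02,"z":0,"twist":0},{"fingers":0.1,"x":0.5,"y":-0.02,"z":0,"twist":0},{"fingers":0.1,"x":0.5,"y":-0.02,"z":0,"twist":0},{"fingers":0.1,"x":0.5,"y":-0.02,"z":0,"twist":0},{"fingers":0.1,"x":0.5,"y":-0.02,"z":0,"twist":0},{"fingers":0.1,"x":0.5,"y":-0.02,"z":0,"twist":0},{"fingers":0.1,"x":0.5,"y":-0.02,"z":0,"twist":0},{"fingers":0.1,"x":0.5,"y":-0.02,"z":0,"twist":0}]' 25
python3 go.py .4355 .0128 .038 -23.5;python3 -m creep '[{"fingers":0.1,"x":-0.5,"y":0,"z":0,"twist":0},{"fingers":0.1,"x":-1,"y":0,"z":0,"twist":0},{"fingers":0.1,"x":-2,"y":0,"z":0,"twist":0},{"fingers":0.1,"x":-3,"y":0,"z":0,"twist":0},{"fingers":0.1,"x":-3.6,"y":0,"z":0,"twist":0},{"fingers":0.1,"x":-3.6,"y":0,"z":0,"twist":0}]' 25;python3 go.py .482 -.311 .18 -62.8
```

```text
time: 28.05
position: [0.4354, 0.0127, 0.038]
tool_rot: [0.324, 1.546, -0.324]
ft_force: [-0.6, 0.1, 2.9]
grip_width: 0.183
x,y,z [-0.001  0.003  0.   ] twist -0.03 | pos [0.4354 0.0127 0.038 ] jaw -23.7 rel -25.3 j7 -32.1 t 28.05 F [-0.6  0.1  2.9] g 0.183
time: 28.55
position: [0.4388, 0.0127, 0.1868]
tool_rot: [0.324, 1.537, -0.324]
ft_force: [1.0, 0.4, -2.7]
grip_width: 0.185
x,y,z [ 0.197 -6.977  4.237] twist 7.82 | pos [0.4388 0.0127 0.1868] jaw -23.7 rel -25.3 j7 -24.5 t 28.55 F [ 1.   0.4 -2.7] g 0.185
```

```bash
python3 -m creep '[{"fingers":0.1,"x":0,"y":-0.8,"z":0.5,"twist":1},{"fingers":0.1,"x":0,"y":-1.6,"z":1,"twist":2},{"fingers":0.1,"x":0,"y":-2.4,"z":1.5,"twist":3},{"fingers":0.1,"x":0,"y":-3.2,"z":2,"twist":4},{"fingers":0.1,"x":0,"y":-4,"z":2.45,"twist":5},{"fingers":0.1,"x":0,"y":-4.8,"z":2.9,"twist":6},{"fingers":0.1,"x":0,"y":-5.6,"z":3.4,"twist":7},{"fingers":0.1,"x":0,"y":-6.4,"z":3.9,"twist":7.8},{"fingers":0.1,"x":0.1,"y":-6.98,"z":4.24,"twist":7.8},{"fingers":0.1,"x":0.2,"y":-6.98,"z":4.24,"twist":7.8},{"fingers":0.1,"x":0.6,"y":-6.98,"z":4.24,"twist":7.8},{"fingers":0.1,"x":1,"y":-6.98,"z":4.24,"twist":7.8},{"fingers":0.1,"x":1,"y":-6.98,"z":4.24,"twist":7.8}]' 25
python3 go.py .482 -.311 .1 -62.8
python3 ch.py pics/g1.png .482 -.311
```

```text
time: 29.63
position: [0.4755, -0.3092, 0.1363]
tool_rot: [0.853, 1.407, -0.851]
ft_force: [-1.0, 0.6, -1.4]
grip_width: 0.186
x,y,z [0.905 0.126 0.123] twist 0.03 | pos [ 0.4755 -0.3092  0.1363] jaw -62.7 rel -29.6 j7 -36.4 t 29.63 F [-1.   0.6 -1.4] g 0.186
red pts 573 z hist (array([  0,   0,   0,   0,   0,   0,   0,   0,   1,   6,   3,   0,   0,
         0,   0,   0,   0,   0,   0,   1,  20,  23,  18,  23,  22,  20,
        27,  82, 147]), array([0.02 , 0.024, 0.028, 0.032, 0.036, 0.04 , 0.044, 0.048, 0.052,
       0.056, 0.06 , 0.064, 0.068, 0.072, 0.076, 0.08 , 0.084, 0.088,
       0.092, 0.096, 0.1  , 0.104, 0.108, 0.112, 0.116, 0.12 , 0.124,
       0.128, 0.132, 0.136]))
```

View pics/g1.png

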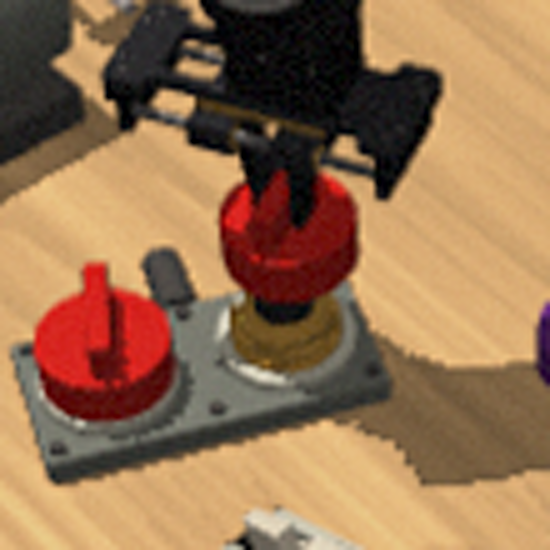

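```bash
python3 -m creep '[{"fingers":0.1,"x":0,"y":0.12,"z":0.12,"twist":0},{"fingers":0.1,"x":0.4,"y":0.12,"z":0.12,"twist":0},{"fingers":0.1,"x":0.85,"y":0.12,"z":0.12,"twist":0},{"fingers":0.1,"x":0.85,"y":0.12,"z":0.12,"twist":0},{"fingers":0.1,"x":0.85,"y":0.12,"z":0.12,"twist":0}]' 25
python3 go.py .482 -.311 .09 -62.8
```

```text
time: 30.1
position: [0.4851, -0.3129, 0.1077]
tool_rot: [0.851, 1.399, -0.851]
ft_force: [0.0, 0.4, -2.0]
grip_width: 0.185
x,y,z [ 0.443 -0.047 -0.078] twist 0.03 | pos [ 0.4851 -0.3129  0.1077] jaw -62.6 rel -29.8 j7 -37.4 t 30.1 F [ 0.   0.4 -2. ] g 0.185
```

```bash
python3 -m creep '[{"fingers":0.1,"x":0.1,"y":-0.04,"z":-0.07,"twist":0},{"fingers":0.1,"x":0.25,"y":-0.04,"z":-0.07,"twist":0},{"fingers":0.1,"x":0.38,"y":-0.04,"z":-0.07,"twist":0},{"fingers":0.1,"x":0.38,"y":-0.04,"z":-0.07,"twist":0}]' 25
python3 go.py .482 -.311 .09 -62.8
python3 -m creep '[{"fingers":0.1,"x":0.07,"y":0,"z":0,"twist":0},{"fingers":0.1,"x":0.07,"y":0,"z":0,"twist":0}]' 25
python3 go.py .482 -.311 .09 -62.8
```

```text
time: 30.43
position: [0.4818, -0.3112, 0.0918]
tool_rot: [0.851, 1.399, -0.851]
ft_force: [-0.4, 0.3, -2.3]
grip_width: 0.182
x,y,z [ 0.044  0.007 -0.002] twist 0.03 | pos [ 0.4818 -0.3112  0.0918] jaw -62.7 rel -29.8 j7 -37.6 t 30.43 F [-0.4  0.3 -2.3] g 0.182
time: 30.6
position: [0.4822, -0.3114, 0.0894]
tool_rot: [0.851, 1.398, -0.851]
ft_force: [-0.6, 0.0, -2.8]
grip_width: 0.183
x,y,z [-0.014  0.    -0.012] twist 0.02 | pos [ 0.4822 -0.3114  0.0894] jaw -62.7 rel -29.8 j7 -37.7 t 30.6 F [-0.6  0.  -2.8] g 0.183
```

```bash
python3 -m creep '[{"fingers":0.1,"x":0.07,"y":0,"z":0,"twist":0},{"fingers":0.1,"x":0.07,"y":0,"z":0,"twist":0}]' 25
python3 -m creep '[{"fingers":0.1,"x":0.07,"y":0,"z":0,"twist":0},{"fingers":0.1,"x":0.07,"y":0,"z":0,"twist":0}]' 25
python3 go.py .482 -.311 .09 -62.8
```

```text
time: 30.77
position: [0.4822, -0.3114, 0.0866]
tool_rot: [0.851, 1.398, -0.851]
ft_force: [-0.2, 0.4, -2.6]
grip_width: 0.181
time: 30.93
position: [0.4821, -0.3114, 0.0837]
tool_rot: [0.851, 1.398, -0.851]
ft_force: [-0.2, -0.3, -2.3]
grip_width: 0.18
x,y,z [-0.157  0.001 -0.01 ] twist 0.03 | pos [ 0.4821 -0.3114  0.0837] jaw -62.7 rel -29.8 j7 -37.8 t 30.93 F [-0.2 -0.3 -2.3] g 0.18
```

Not on the stops; ramps expected at about .0825.

```bash
python3 -m creep '[{"fingers":0.1,"x":0.06,"y":0,"z":0,"twist":0},{"fingers":0.1,"x":0.06,"y":0,"z":0,"twist":0}]' 25
python3 -m creep '[{"fingers":0.1,"x":0.05,"y":0,"z":0,"twist":0},{"fingers":0.1,"x":0.05,"y":0,"z":0,"twist":0}]' 25
```

```text
time: 31.1
position: [0.4821, -0.3113, 0.0813]
tool_rot: [0.851, 1.398, -0.851]
ft_force: [0.5, -0.5, -2.3]
grip_width: 0.184
time: 31.27
position: [0.4822, -0.3114, 0.0794]
tool_rot: [0.851, 1.398, -0.851]
ft_force: [-1.0, -0.3, -2.0]
grip_width: 0.179
```

```bash
python3 -m creep '[{"fingers":0.1,"x":-0.2,"y":0,"z":0,"twist":0},{"fingers":0.1,"x":-0.4,"y":0,"z":0,"twist":0},{"fingers":0.1,"x":-0.4,"y":0,"z":0,"twist":1},{"fingers":0.1,"x":-0.4,"y":0,"z":0,"twist":2},{"fingers":0.1,"x":-0.4,"y":0,"z":0,"twist":3},{"fingers":0.1,"x":-0.4,"y":0,"z":0,"twist":4},{"fingers":0.1,"x":-0.4,"y":0,"z":0,"twist":5},{"fingers":0.1,"x":-0.4,"y":0,"z":0,"twist":6},{"fingers":0.1,"x":-0.4,"y":0,"z":0,"twist":7},{"fingers":0.1,"x":-0.4,"y":0,"z":0,"twist":7}]' 25
python3 go.py .482 -.311 .0845 -97.7
```

```text
time: 32.1
position: [0.4828, -0.3118, 0.097]
tool_rot: [1.308, 1.14, -1.308]
ft_force: [-0.5, 0.9, -2.9]
grip_width: 0.178
x,y,z [ 0.312 -0.023 -0.018] twist -0.02 | pos [ 0.4828 -0.3118  0.097 ] jaw -97.8 rel -64.9 j7 -71.5 t 32.1 F [-0.5  0.9 -2.9] g 0.178
```

```bash
python3 -m creep '[{"fingers":0.1,"x":0.1,"y":-0.02,"z":-0.02,"twist":0},{"fingers":0.1,"x":0.2,"y":-0.02,"z":-0.02,"twist":0},{"fingers":0.1,"x":0.3,"y":-0.02,"z":-0.02,"twist":0},{"fingers":0.1,"x":0.3,"y":-0.02,"z":-0.02,"twist":0}]' 25
python3 -m creep '[{"fingers":0.1,"x":0.05,"y":0,"z":0,"twist":0},{"fingers":0.1,"x":0.05,"y":0,"z":0,"twist":0}]' 25
python3 -m creep '[{"fingers":0.1,"x":0.05,"y":0,"z":0,"twist":0},{"fingers":0.1,"x":0.05,"y":0,"z":0,"twist":0}]' 25
```

```text
time: 32.43
position: [0.4821, -0.3109, 0.0831]
tool_rot: [1.306, 1.142, -1.306]
ft_force: [2.2, -1.2, -3.0]
grip_width: 0.183
time: 32.6
position: [0.4822, -0.311, 0.0825]
tool_rot: [1.307, 1.142, -1.306]
ft_force: [0.1, -0.4, 1.8]
grip_width: 0.182
time: 32.77
position: [0.4823, -0.311, 0.0824]
tool_rot: [1.306, 1.141, -1.307]
ft_force: [-3.6, 1.5, 12.2]
grip_width: 0.178
```

```bash
python3 -m creep '[{"fingers":0.1,"x":-0.1,"y":0,"z":0,"twist":0},{"fingers":0.245,"x":-0.12,"y":0,"z":0,"twist":0},{"fingers":0.245,"x":-0.12,"y":0,"z":0,"twist":0},{"fingers":0.245,"x":-0.12,"y":0,"z":0,"twist":0},{"fingers":0.245,"x":-0.12,"y":0,"z":0,"twist":-1},{"fingers":0.245,"x":-0.12,"y":0,"z":0,"twist":-2},{"fingers":0.245,"x":-0.12,"y":0,"z":0,"twist":-3},{"fingers":0.245,"x":-0.12,"y":0,"z":0,"twist":-4},{"fingers":0.245,"x":-0.12,"y":0,"z":0,"twist":-5},{"fingers":0.245,"x":-0.12,"y":0,"z":0,"twist":-6},{"fingers":0.245,"x":-0.12,"y":0,"z":0,"twist":-6}]'
python3 go.py .482 -.311 .084
python3 ch.py pics/g2.png .482 -.311
```

```text
time: 33.68
position: [0.4813, -0.3103, 0.084]
tool_rot: [0.916, 1.371, -0.916]
ft_force: [-0.3, 0.6, -0.2]
grip_width: 0.248
x,y,z [0.001 0.011 0.022] twist None | pos [ 0.4813 -0.3103  0.084 ] jaw -67.5 rel -34.7 j7 -42.6 t 33.68 F [-0.3  0.6 -0.2] g 0.248
red pts 530 z hist (array([  0,   0,   2,   0,   0,   2,   8,  15,  19,  23,  23,  28,  18,
        35,  94, 106,  24,  14,  20,  13,  12,  16,  30,   7,   3,   1,
         0,   0,   0]), array([0.02 , 0.024, 0.028, 0.032, 0.036, 0.04 , 0.044, 0.048, 0.052,
       0.056, 0.06 , 0.064, 0.068, 0.072, 0.076, 0.08 , 0.084, 0.088,
       0.092, 0.096, 0.1  , 0.104, 0.108, 0.112, 0.116, 0.12 , 0.124,
       0.128, 0.132, 0.136]))
```

View pics/g2.png

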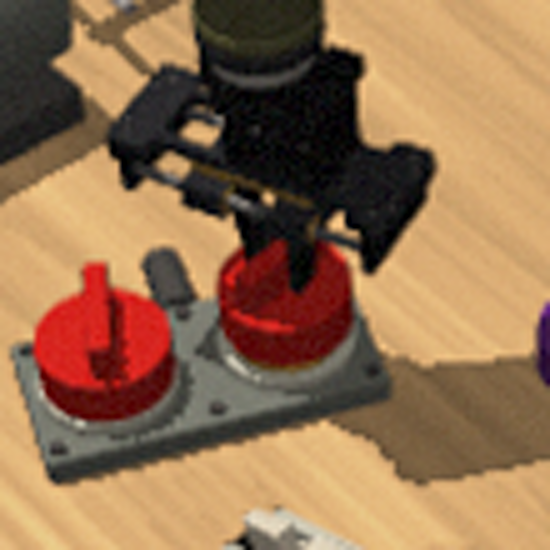

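Still on the ramps; continue anticlockwise.

```bash
python3 -m creep '[{"fingers":0.245,"x":0,"y":0,"z":0,"twist":-1},{"fingers":0.245,"x":0,"y":0,"z":0,"twist":-2},{"fingers":0.245,"x":0,"y":0,"z":0,"twist":-3},{"fingers":0.245,"x":0,"y":0,"z":0,"twist":-4},{"fingers":0.245,"x":0,"y":0,"z":0,"twist":-5},{"fingers":0.245,"x":0,"y":0,"z":0,"twist":-5}]'
python3 go.py .482 -.311 .084; python3 -c "
from h import *
print(telemetry.get_state()['torque'])"
python3 ch.py pics/g3.png .482 -.311
```

```text
time: 34.23
position: [0.4813, -0.311, 0.0844]
tool_rot: [0.583, 1.491, -0.583]
ft_force: [-0.7, -0.3, -0.3]
grip_width: 0.243
x,y,z [0.009 0.012 0.012] twist None | pos [ 0.4813 -0.311   0.0844] jaw -42.7 rel -9.8 j7 -18.6 t 34.23 F [-0.7 -0.3 -0.3] g 0.243
[-0.27709285 -0.01736805 -0.10534478]
red pts 558 z hist (array([  0,   0,   1,   2,   3,  12,  21,  26,  23,  23,  16,  45, 142,
        80,  23,  10,  12,   7,  12,  29,  42,  11,   3,   1,   1,   0,
         0,   0,   0]), array([0.02 , 0.024, 0.028, 0.032, 0.036, 0.04 , 0.044, 0.048, 0.052,
       0.056, 0.06 , 0.064, 0.068, 0.072, 0.076, 0.08 , 0.084, 0.088,
       0.092, 0.096, 0.1  , 0.104, 0.108, 0.112, 0.116, 0.12 , 0.124,
       0.128, 0.132, 0.136]))
```

View pics/g3.png

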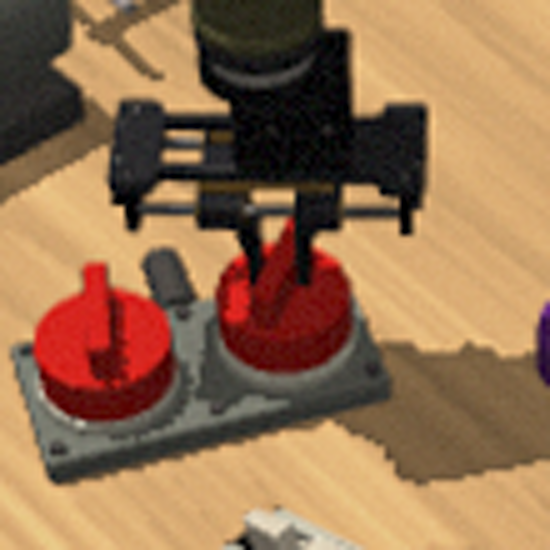

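```bash
python3 -m creep '[{"fingers":0.245,"x":0.19,"y":0,"z":0,"twist":0},{"fingers":0.245,"x":0.19,"y":0,"z":0,"twist":1.2},{"fingers":0.245,"x":0.19,"y":0,"z":0,"twist":2.4},{"fingers":0.245,"x":0.19,"y":0,"z":0,"twist":3.6},{"fingers":0.245,"x":0.19,"y":0,"z":0,"twist":4.8},{"fingers":0.245,"x":0.19,"y":0,"z":0,"twist":6},{"fingers":0.245,"x":0.19,"y":0,"z":0,"twist":7.2},{"fingers":0.245,"x":0.19,"y":0,"z":0,"twist":8.4},{"fingers":0.245,"x":0.19,"y":0,"z":0,"twist":9.6},{"fingers":0.245,"x":0.19,"y":0,"z":0,"twist":10.8},{"fingers":0.245,"x":0.19,"y":0,"z":0,"twist":12},{"fingers":0.245,"x":0.19,"y":0,"z":0,"twist":13},{"fingers":0.245,"x":0.19,"y":0,"z":0,"twist":14},{"fingers":0.245,"x":0.19,"y":0,"z":0,"twist":14}]'
python3 -c "
from h import *
print(telemetry.get_state()['torque'])"; python3 go.py .482 -.311 .074
python3 -m creep '[{"fingers":0.245,"x":0.06,"y":0,"z":0,"twist":1},{"fingers":0.245,"x":0.06,"y":0,"z":0,"twist":2},{"fingers":0.245,"x":0.06,"y":0,"z":0,"twist":3},{"fingers":0.245,"x":0.06,"y":0,"z":0,"twist":3}]'
python3 -c "
from h import *
print(telemetry.get_state()['torque'])"
python3 ch.py pics/g4.png .482 -.311
```

```text
time: 35.45
position: [0.4815, -0.3104, 0.0762]
tool_rot: [1.497, 0.993, -1.498]
ft_force: [0.1, -0.8, 0.4]
grip_width: 0.246
[-0.05289574  0.03564007 -0.0245276 ]
x,y,z [0.055 0.017 0.008] twist None | pos [ 0.4815 -0.3104  0.0762] jaw -112.9 rel -80.1 j7 -86.4 t 35.45 F [ 0.1 -0.8  0.4] g 0.246
time: 35.78
position: [0.4815, -0.3107, 0.0741]
tool_rot: [1.675, 0.822, -1.676]
ft_force: [0.8, -0.7, -0.7]
grip_width: 0.244
[-0.1343891  -0.00464471  0.03070325]
red pts 340 z hist (array([ 0,  0,  0,  7, 20, 19, 21, 19, 25, 23, 27, 92, 68,  5,  1,  0,  0,
        0,  0,  0,  0,  0,  0,  0,  0,  0,  0,  0,  0]), array([0.02 , 0.024, 0.028, 0.032, 0.036, 0.04 , 0.044, 0.048, 0.052,
       0.056, 0.06 , 0.064, 0.068, 0.072, 0.076, 0.08 , 0.084, 0.088,
       0.092, 0.096, 0.1  , 0.104, 0.108, 0.112, 0.116, 0.12 , 0.124,
       0.128, 0.132, 0.136]))
```

View pics/g4.png

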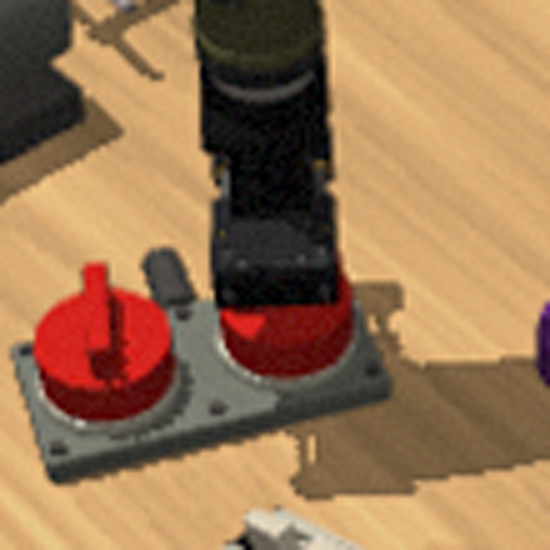

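Keep turning until torque is felt.

```bash
for i in 1; do python3 -m creep '[{"fingers":0.245,"x":0,"y":0,"z":0,"twist":1},{"fingers":0.245,"x":0,"y":0,"z":0,"twist":2},{"fingers":0.245,"x":0,"y":0,"z":0,"twist":2}]'; python3 -c "
from h import *
print(telemetry.get_state()['torque'])"; python3 -m creep '[{"fingers":0.245,"x":0,"y":0,"z":0,"twist":1},{"fingers":0.245,"x":0,"y":0,"z":0,"twist":2},{"fingers":0.245,"x":0,"y":0,"z":0,"twist":2}]'; python3 -c "
from h import *
print(telemetry.get_state()['torque'])"; done
```

```text
time: 36.08
position: [0.4817, -0.3115, 0.0746]
tool_rot: [1.788, 0.693, -1.789]
ft_force: [1.1, -4.0, 0.1]
grip_width: 0.249
[-0.6622449   0.0095248   0.46776184]
time: 36.33
position: [0.4817, -0.3114, 0.0747]
tool_rot: [1.897, 0.553, -1.899]
ft_force: [-1.1, -4.3, 0.0]
grip_width: 0.29
[-0.83068705  0.197342    1.13148002]
```

```bash
python3 -m creep '[{"fingers":0.245,"x":0,"y":0,"z":0,"twist":1},{"fingers":0.245,"x":0,"y":0,"z":0,"twist":2},{"fingers":0.245,"x":0,"y":0,"z":0,"twist":2}]'; python3 go.py .482 -.311 .074; python3 -c "
from h import *
print(telemetry.get_state()['torque'])"; python3 -m creep '[{"fingers":0.26,"x":0,"y":0,"z":0,"twist":-1},{"fingers":0.26,"x":0,"y":0,"z":0,"twist":-2},{"fingers":0.26,"x":0,"y":0,"z":0,"twist":-3.5},{"fingers":0.3,"x":0,"y":0,"z":0,"twist":-3.5},{"fingers":0.3,"x":-0.5,"y":0,"z":0,"twist":-3.5},{"fingers":0.3,"x":-1.2,"y":0,"z":0,"twist":-3.5},{"fingers":0.4,"x":-2.4,"y":0,"z":0,"twist":-3.5},{"fingers":0.5,"x":-3.5,"y":0,"z":0,"twist":-3.5},{"fingers":0.5,"x":-4,"y":0,"z":0,"twist":-3.5},{"fingers":0.5,"x":-4,"y":0,"z":0,"twist":-3.5}]'
python3 go.py .35 -.5 .25
```

```text
time: 36.58
position: [0.4818, -0.3115, 0.0749]
tool_rot: [2.002, 0.4, -2.003]
ft_force: [-0.9, -4.7, 1.1]
grip_width: 0.351
x,y,z [ 0.023 -0.011 -0.009] twist None | pos [ 0.4818 -0.3115  0.0749] jaw -157.3 rel -124.4 j7 -129.3 t 36.58 F [-0.9 -4.7  1.1] g 0.351
[-0.97632857  0.19748612  1.80684311]
time: 37.42
position: [0.4854, -0.311, 0.2421]
tool_rot: [1.825, 0.65, -1.807]
ft_force: [0.9, -0.6, -0.5]
grip_width: 0.471
x,y,z [-0.213  1.461  5.625] twist None | pos [ 0.4854 -0.311   0.2421] jaw -140.2 rel -107.5 j7 -111.4 t 37.42 F [ 0.9 -0.6 -0.5] g 0.471
```

Move the arm clear and check everything.

```bash
python3 -m creep '[{"fingers":0.5,"x":-0.2,"y":1.46,"z":5.6,"twist":-4},{"fingers":0.5,"x":-0.2,"y":1.46,"z":5.6,"twist":-6},{"fingers":0.5,"x":-0.2,"y":1.46,"z":5.6,"twist":-6},{"fingers":0.5,"x":-0.2,"y":1.46,"z":5.6,"twist":-6},{"fingers":0.5,"x":-0.2,"y":1.46,"z":5.6,"twist":-6},{"fingers":0.5,"x":-0.2,"y":1.46,"z":5.6,"twist":-6},{"fingers":0.5,"x":-0.2,"y":1.46,"z":5.6,"twist":-6},{"fingers":0.5,"x":-0.2,"y":1.46,"z":5.6,"twist":-6}]'
python3 - <<'E'
from m import *
for n in("scene","top"):
    d=get(n);P=cloud(d)
    h=cv2.cvtColor(d["pixels"],cv2.COLOR_RGB2HSV);H,S,V=h[...,0],h[...,1],h[...,2];z=P[...,2]
    red=((H<6)|(H>172))&(S>140)
    bl=np.median(z[(abs(P[...,0]-.537)<.1)&(abs(P[...,1]+.334)<.12)&(S<60)&(z>.015)&(z<.04)])
    for c in [(.592,-.358),(.482,-.311)]:
        r=np.hypot(P[...,0]-c[0],P[...,1]-c[1])
        m=red&(r<.042)&(z>.055)&(z<.078);b=red&(r<.05)&(z>.085)
        print(n,"captop z",np.median(z[m]).round(4),m.sum(),"bar z",np.median(z[b]).round(4),rect(d,b,.096),"block",bl)
    for m in comps(d,(abs(P[...,0]-.605)<.06)&(P[...,1]<.08)&(P[...,1]>-.2)&(H>5)&(H<18)&(S>190)&(V>120),4): print(n,"nose",P[m].mean(0),m.sum())
    crop(d,f"pics/z_{n}.png",*( (170,110,330,270) if n=="scene" else (230,110,430,260)),4)
E
```

```text
time: 38.08
position: [0.3451, -0.5002, 0.2416]
tool_rot: [1.469, 1.02, -1.467]
ft_force: [0.2, 1.0, 0.5]
grip_width: 0.497
scene captop z 0.0674 338 bar z 0.0965 ((0.5943, -0.3513), (83.1, 15.5), 53.7) block 0.02408741497071043
scene captop z 0.0673 240 bar z 0.095 ((0.4855, -0.3066), (74.3, 28.4), -28.4) block 0.02408741497071043
top captop z 0.0668 408 bar z 0.096 ((0.5888, -0.3546), (75.4, 21.0), 57.0) block 0.023087302018976907
top captop z 0.0669 460 bar z 0.0956 ((0.4816, -0.3075), (77.4, 16.3), -27.0) block 0.023087302018976907
top nose [ 0.60323885 -0.17888411  0.02957909] 5
top nose [ 0.60016081 -0.12345787  0.05158276] 5
```

View pics/z_scene.png

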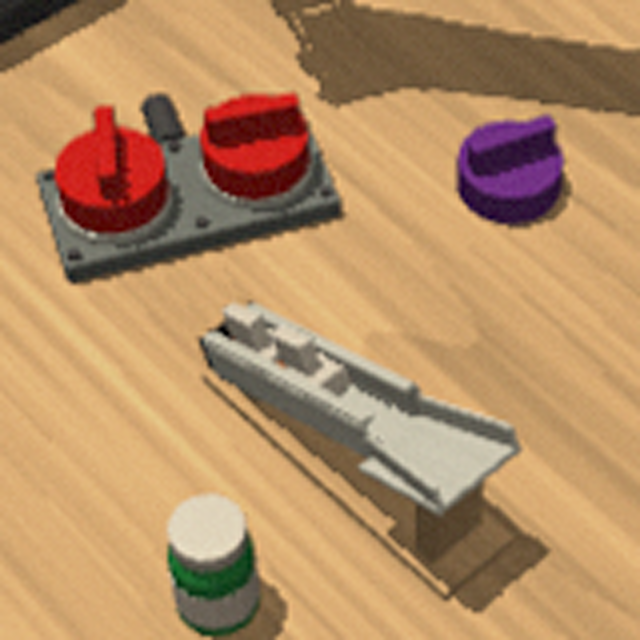

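View pics/z_top.png

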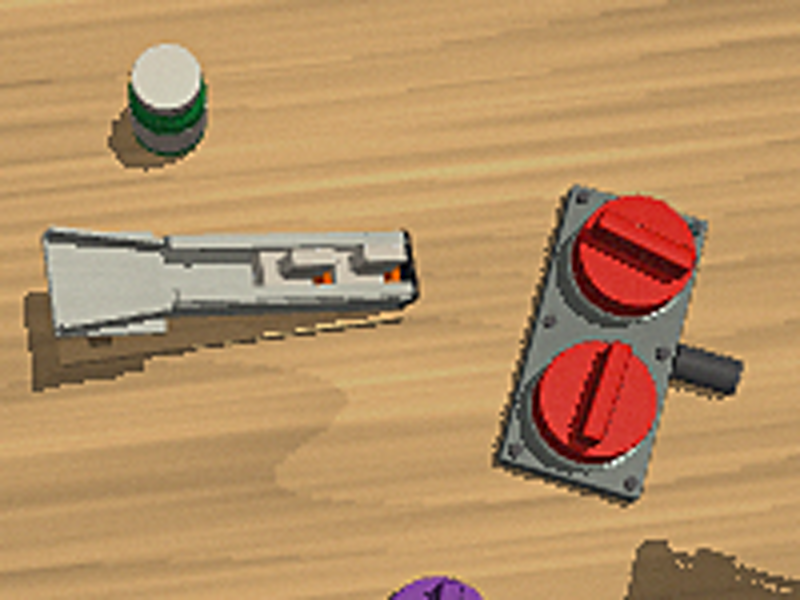

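```bash
python3 -c "
from bench import workorder
print(workorder.close_job())"
```

```text
the job is handed in; nothing more can be done
None
```

The job is handed in at about 38 s: both formed parts are in the rail tube and both red caps are screwed home. `close_job` reports no verdict, so this rests on my own checks.

- **Parts:** Only two parts were in the mould. I laid each on the apron and it slid down by itself. The last top view shows the lower part at the stop and the other right behind it. Both are fully inside the tube, orange noses downhill.
- **Caps:** I set each cap level on its neck and turned it anticlockwise with loose fingers. The depth image showed about an 8 mm drop into the gaps each time. I then turned each clockwise against the end stop, reaching about 2 N m.
- **Cap heights:** Cap tops measured 66.8–67.4 mm in both views, against 66 mm nominal for fully home and 70 mm for merely dropped in. The 1 mm excess matches the cameras' height bias. The bar angles fit 62° of travel on both ports.
- **One deviation:** The second cap first came down directly over the gaps. I lifted it, turned it clockwise onto the ramp tops, and did the backward turn from there as asked.
- **Bystanders:** The jar and both look-alikes were not touched. The sanding block was not touched either, but my last crops did not include it. No cap was seen knocked aside, and no check failed.

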